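# Close the centrifuge bowl with the knob nut that fits

## Task

Set the loose aluminium cover on the bowl of the small centrifuge so that it is seated flat on the rim and let go of it, then find which of the two black knob nuts threads onto the spindle sticking out of the cover by trying them, and screw that nut down until it rests on the cover's hub. Leave the other nut on the stand or set down on the bench well clear of the centrifuge, and do not disturb the other things on the bench.

Things in the scene. Friction and masses are not known exactly. Their poses are not given: they have to be found in the camera images.
- bowl_rim (a point): Centre of the round rim, 95 mm above the bench, of the centrifuge's open aluminium bowl, 110 mm across outside, 98 mm inside, floor 33 mm below the rim. z up. A steel spindle stands upright in its middle, tip 33 to 48 mm above the rim, up to 29 mm thick over its thread.
- centrifuge: Grey round base of the centrifuge, 176 mm across, 58 mm high, fixed; origin under its centre, straight below bowl_rim. It carries bowl and spindle. The spindle's thread is coarse, four-start and right-handed: a fitting nut goes down 32 mm per full turn clockwise seen from above.
- cover_hub (a point): Centre, half-way up, of the round hub on top of the loose cover: 46 mm across, 16 mm tall, with a 35 mm hole right through. Pinch the hub. z up. The disc's top is 8 mm below this point, the hub's top 8 mm above it. With the cover seated this point is 12 mm above the bowl's rim.
- cover: Loose aluminium cover lying right way up on the bench, about 0.2 kg: a disc 124 mm across, 4 mm thick, under it a locating ring 92 mm across and 6 mm deep that drops inside the bowl's rim with about 2 mm clearance, on top the hub. Origin: centre of the underside of the locating ring, 18 mm below cover_hub.
- nut_a_mid (a point): Centre, half-way up, of a black round knob nut, 44 mm across, 34 mm tall, closed on top, hollow below. Its z axis points out of its closed top; on the stand it leans 35 degrees towards the robot and its y axis runs level along the stand. Fully home on the seated cover this point is 37 mm above the bowl's rim.
- nut_b_mid (a point): As nut_a_mid, for the second nut. Both nuts look the same outside. Exactly one threads onto the spindle that is fitted now, sometimes a, sometimes b: find it by trying.
- nut_a: Nut a, about 0.1 kg; origin: centre of its underside. Lowered on the spindle any nut stops 4 to 14 mm above home. Pressed lightly and turned clockwise, the fitting one follows the thread down and is home after 45 to 155 degrees (if it catches on a thread's start: lift, turn back 30 degrees, set down again); a wrong one stays 10 mm or more above home.
- nut_b: Nut b; origin at the centre of its open underside.
- stand: White fixed stand for the two nuts, 170 mm wide; its deck slopes down 35 degrees towards the robot. The nuts sit 90 mm apart side by side on it; a lip 10 mm high below them stops them sliding. Origin on the bench midway between the nuts; the deck above it is 42 mm up; y runs along the row.
- jar: Bystander: jar with a white lid, 76 mm across, 100 mm tall; origin at the centre of its underside.
- blood_tube: Bystander: capped blood tube upright on a small foot, 25 mm across the foot, 88 mm tall; origin at the centre of its underside.
- calculator: Bystander: desk calculator lying flat, 75 x 140 x 18 mm; origin at the centre of its underside.
- label_roll: Bystander: roll of paper labels standing on end, 56 mm across, 30 mm tall; origin at the centre of its underside.
- stapler: Bystander: stapler, 32 x 120 mm, 35 mm tall; origin at the centre of its underside.
- pen: Bystander: highlighter pen lying on the notebook, 130 mm long; origin at the centre of its underside.
Mind the look-alikes: they are no part of the job. Of the things shaped like the cover, the aluminium one is meant.

How it is judged:
By the outcome, as a careful person would: the job done as asked, in the order asked, and still so for the second after the job is handed in, with the robot touching nothing.
It also fails if it takes over 72 s, if anything falls off the work surface, if the arm or the gripper's body presses on something with over 40 N, if the wrist force passes 120 N, or if a joint passes its speed limit or range.

## Robot

A 6-joint arm with a two-finger parallel gripper is mounted at the origin on the work surface. World frame = base frame: x ahead of the robot, y to its left, z up, the work surface at z = 0. Lengths are in m, angles in rad, forces in N, time in s.
With the tool pointing down it reaches from about 0.35 to 0.775 m from the base axis. Payload 7.3 kg.
Tool frame: the origin (TCP) lies at the very end of the fingers, on their centre line; the grasp point (between the pads) lies 19 mm behind it; z points along the fingers, x is the direction in which the jaws open and shut, and the axes are right-handed (so a half turn about z gives the same grasp; the last joint's range is limited). The gripper opens to 92 mm and grips with 3 to 60 N. Pads are 19 mm wide; open, the fingers measure 130 mm over their backs; the gripper's body (75 mm by 190 mm) begins 47 mm behind the grasp point.
Start: joints at [1, 0.342, 1.524, -0, 1.275, -0.146], TCP at [0.216, 0.478, 0.227] pointing down, gripper open.
Joint ranges: [-2.53, 2.53], [-0.77, 2.02], [0.04, 2.7], [-1, 4.14], [0.28, 2.66], [-3.11, 3.11]. Speed limits (rad/s): [2.57, 2.57, 3.14, 3.14, 3.14, 3.14].

## Interface

Orientations are given as [roll, pitch, yaw] about the fixed x, y, z axes, in that order (R = Rz(yaw) Ry(pitch) Rx(roll)).
In Python, from cell import observe, read_camera, camera_params, hand_in gives the robot as it stands.
- The arm moves only by the tool apply_moves, never from a script. Its argument "increments" is a list of rows, each an object with "grip": the opening, from 0 (shut) to 1 (fully open); "linear": the shift along the world's x, y, z in mm, a list of three; "turn": the turn, a rotation vector about the world's x, y, z in units of 6 degrees (1.0 is 6 degrees), a list of three. A call has 1 to 10 rows; each row is the pose to reach, as a shift and turn from the pose commanded when the call began; what a row does not reach only later rows make up. A row lasts 1/10 s, in which the tool goes at most 50 mm and 8.59 degrees, less where a joint would pass 70% of its speed; a pose out of reach is approached as far as the arm can. A call with a gripper value outside its range is refused whole. The fingers move at their own pace and stop on an object; "grip_force" is the grip in N (left out, the last holds). Time passes only in rows, so rows that repeat a pose let the fingers close. It gives the time, the measured TCP pose, the force and the opening at its end, in the units of the state.
- observe(): the state, without advancing time (a new reading comes with each control period).
- read_camera(name): name is "scene" or "side" or "wrist"; returns the picture (384x512x3 uint8, red, green, blue); there is no depth.
- camera_params(name): a dict with "camera_matrix" (3x3 intrinsics, pixels), "world_to_cam" (4x4, takes a point from world to camera coordinates); the wrist camera has in their place "hand_eye" (4x4, takes a point from camera to tool coordinates, whose origin is the TCP and whose axes are the tool frame's). Camera axes: x right, y up, looking along -z (the intrinsics and any distortion apply to the point x, -y, -z); pixel columns grow to the right and rows downward; lengths in m; the calibration is good to about 2 mm. A picture is of the moment at which its call begins: read the wrist's pose just before it. camera_params takes no time and is no camera call.
- hand_in(): hands the job in, once; it reports no verdict.
The state is a dict: "time": time; "qpos": joint angles; "qvel": joint speeds; "joint_efforts": joint torques, N m; "tool_pos": TCP position; "tool_rot": TCP orientation; "contact_force": force on the tool from outside, world axes, zero at the start; "torque": the same for the moment, N m; "opening": finger opening in m.
Only numpy, scipy, OpenCV 4.12 (cv2) and the standard library are available. Lean on these libraries where they do the work, as an engineer would, in place of code of your own. Each camera call takes 0.05 s, during which the arm holds its last target.

## Working session

There is one attempt and no reset: what is moved stays moved. The work goes in short steps, Python scripts to look and compute and a tool call to move; the robot and the scene stay as the last step left them, time stands still between calls to the robot, and variables do not carry over. Pictures are saved under pics/ and viewed, and the job is handed in when it is done.

Besides the shell and the picture viewer there is one more tool, called after "Emit:" by a JSON object that holds its "op" and its "data", one argument or row to a line. apply_moves: Moves the arm, as the interface text tells. Its arguments: {"type":"object","properties":{"increments":{"type":"array","items":{"type":"object","properties":{"grip":{"type":"number"},"linear":{"type":"array","items":{"type":"number"}},"turn":{"type":"array","items":{"type":"number"}}}}},"grip_force":{"type":"number"}},"required":["increments"]}

```bash
ls; mkdir -p pics
python3 - <<'E'
from cell import *
import cv2
for n in ["scene","side","wrist"]:
    print(n,camera_params(n))
print(observe())
for n in ["scene","side","wrist"]:
    cv2.imwrite(f"pics/{n}0.png",read_camera(n)[:,:,::-1])
E
```

```text
pics
scene {'camera_matrix': array([[359.26478291,   0.        , 260.21794609],
       [  0.        , 359.26478291, 189.81803946],
       [  0.        ,   0.        ,   1.        ]]), 'world_to_cam': array([[ 0.59141565,  0.80617288,  0.01768682, -0.34238241],
       [-0.64924317,  0.46305295,  0.60337822,  0.33008016],
       [ 0.47823722, -0.36833037,  0.79725899, -1.54465607],
       [ 0.        ,  0.        ,  0.        ,  1.        ]])}
side {'camera_matrix': array([[358.61375195,   0.        , 256.23948131],
       [  0.        , 358.61375195, 189.37817618],
       [  0.        ,   0.        ,   1.        ]]), 'world_to_cam': array([[ 0.95836537, -0.28493532, -0.01864619, -0.5367333 ],
       [ 0.21172921,  0.66528961,  0.71593329, -0.17444888],
       [-0.19158957, -0.69007362,  0.69791965, -0.96846655],
       [ 0.        ,  0.        ,  0.        ,  1.        ]])}
wrist {'camera_matrix': array([[294.68658698,   0.        , 257.66363207],
       [  0.        , 294.68658698, 193.89095378],
       [  0.        ,   0.        ,   1.        ]]), 'hand_eye': array([[ 9.99998245e-01
[... 275 characters left out ...]
0.00000000e+00,
         1.00000000e+00]])}
{'time': 0.0, 'qpos': array([ 9.99964766e-01,  3.42703951e-01,  1.52501722e+00, -8.10387210e-06,
        1.27541889e+00, -1.46071524e-01]), 'qvel': array([-0.00084037,  0.00117771, -0.00083018, -0.00026836, -0.00034902,
       -0.00068813]), 'joint_efforts': array([-1.24036437e-04, -4.31223679e+01, -2.44216937e+01,  7.16327643e-02,
        5.57912013e-02, -8.66563755e-05]), 'tool_pos': array([0.21614349, 0.47798745, 0.22605465]), 'tool_rot': array([-3.14137509e+00,  1.53205529e-03,  1.14603882e+00]), 'contact_force': array([0.03715643, 0.20799297, 0.74513284]), 'torque': array([-0.0195045 ,  0.04198198,  0.01447172]), 'opening': 0.0918015955157449}
```

View pics/scene0.png

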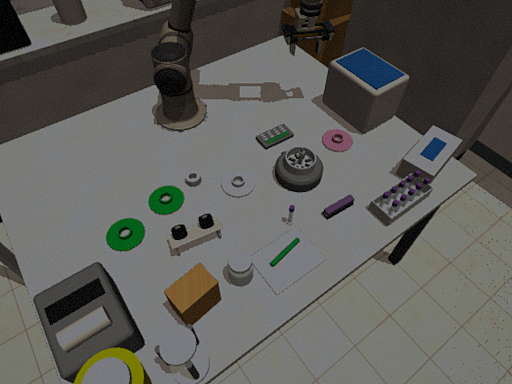

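View pics/side0.png

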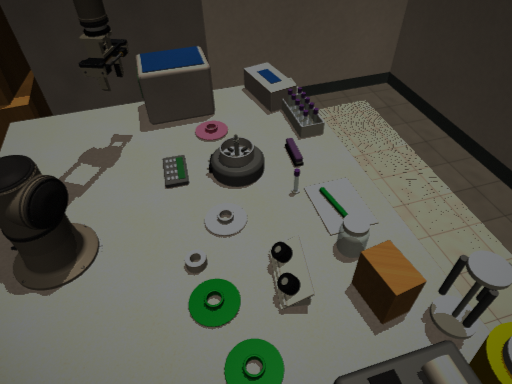

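View pics/wrist0.png

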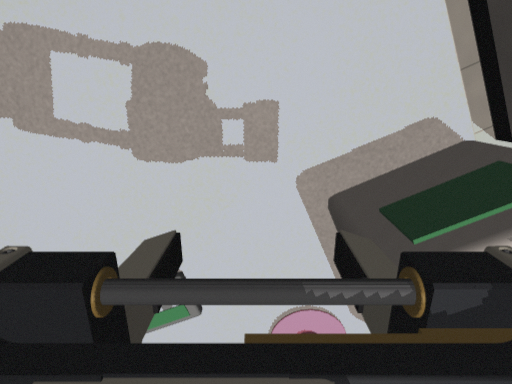

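Overview: the aluminium cover is at scene (238,182) / side (226,218), the bowl at scene (299,160) / side (237,152), and the nuts at scene (179,231), (206,221) / side (289,284), (282,252). I'll zoom in on these.

```bash
cat > h.py <<'E'
import numpy as np, cv2
from cell import *
def ray(name,uv,pose=None):
    p=camera_params(name);K=p["camera_matrix"]
    d=np.array([(uv[0]-K[0,2])/K[0,0],-(uv[1]-K[1,2])/K[1,1],-1.])
    if name=="wrist":
        from scipy.spatial.transform import Rotation as R
        T=np.eye(4);T[:3,:3]=R.from_euler('xyz',pose[1]).as_matrix();T[:3,3]=pose[0]
        M=T@p["hand_eye"]
    else: M=np.linalg.inv(p["world_to_cam"])
    return M[:3,3],M[:3,:3]@d
def plane(name,uv,z,pose=None):
    o,d=ray(name,uv,pose);return o+d*(z-o[2])/d[2]
def tri(*rs):
    A=np.zeros((3,3));b=np.zeros(3)
    for o,d in rs:
        d=d/np.linalg.norm(d);P=np.eye(3)-np.outer(d,d);A+=P;b+=P@o
    x=np.linalg.solve(A,b)
    return x,[np.linalg.norm(np.cross(d/np.linalg.norm(d),x-o)) for o,d in rs]
def proj(name,X,pose=None):
    p=camera_params(name);K=p["camera_matrix"]
    if name=="wrist":
        from scipy.spatial.transform import Rotation as R
        T=np.eye(4);T[:3,:3]=R.from_euler('xyz',pose[1]).as_matrix();T[:3,3]=pose[0]
        M=np.linalg.inv(T@p["hand_eye"])
    else: M=p["world_to_cam"]
    c=M[:3,:3]@np.asarray(X)+M[:3,3]
    return np.array([K[0,0]*c[0]/-c[2]+K[0,2],K[1,1]*c[1]/c[2]+K[1,2]])
def crop(img,x0,y0,w,h,s,out):
    cv2.imwrite(out,cv2.resize(img[y0:y0+h,x0:x0+w],None,fx=s,fy=s,interpolation=cv2.INTER_CUBIC))
E
python3 - <<'E'
import cv2
from h import *
s=cv2.imread('pics/scene0.png');d=cv2.imread('pics/side0.png')
crop(s,150,130,200,130,4,'pics/sc1.png')
crop(d,180,120,150,190,3,'pics/sd1.png')
for n in('scene','side'):print(n,np.linalg.inv(camera_params(n)['world_to_cam'])[:3,3])
E
```

```text
scene [ 1.15550463 -0.44576891  1.03838342]
side [ 0.36577444 -0.70518847  0.79079757]
```

View pics/sc1.png

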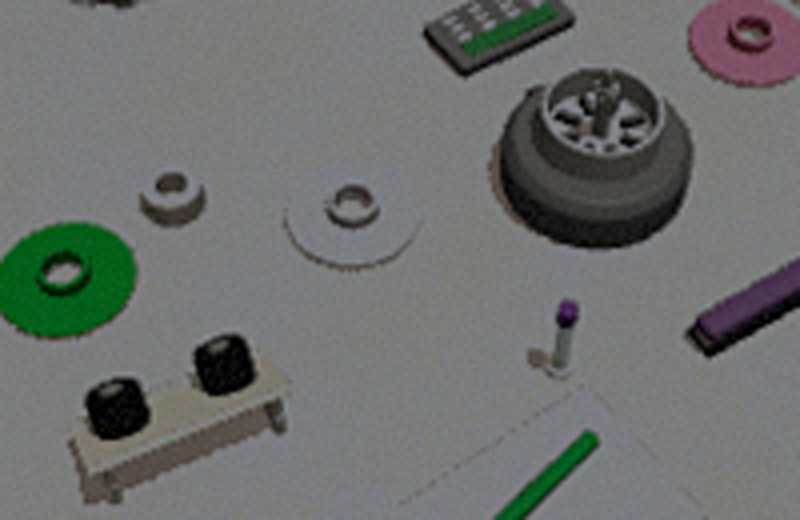

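View pics/sd1.png

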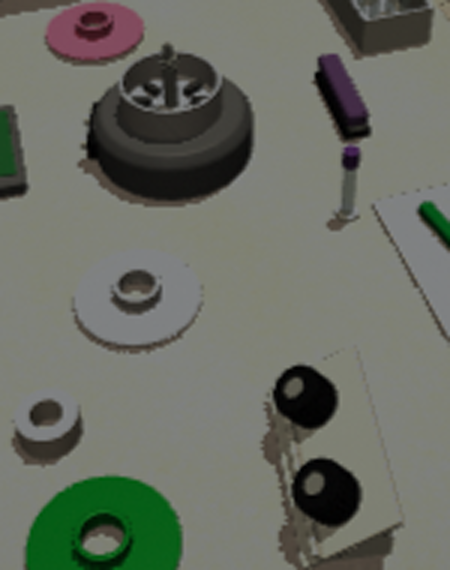

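Run:
```python
from h import *
def c(x,y,s,x0,y0): return ((x+.5)/s-.5+x0,(y+.5)/s-.5+y0)
S=lambda x,y:('scene',c(x,y,4,150,130)); D=lambda x,y:('side',c(x,y,3,180,120))
for n,a,b,z in [('hubtop',S(353,198),D(136,284),.026),('rim',S(602,113),D(170.5,84),.095),('nutL',S(117,407),D(326,491),.06),('nutR',S(224,364),D(305,397),.06),('standcornerR',S(292,380),D(356,345),.06),('spindletip',S(606,80),D(168,48),.14)]:
    x,e=tri(ray(*a),ray(*b));print(n,x.round(4),np.round(e,4),plane(*a,z).round(4),plane(*b,z).round(4))
# black blobs
for n in('scene','side'):
    im=cv2.imread(f'pics/{n}0.png');m=(im.max(2)<30).astype(np.uint8)
    k,l,st,ce=cv2.connectedComponentsWithStats(m)
    for i in range(1,k):
        if st[i,4]>60 and (abs(ce[i]-([190,225] if n=='scene' else [285,268]))<40).all():print(n,st[i],ce[i])
```

```text
hubtop [ 0.4614 -0.0152  0.0228] [0.0015 0.0015] [ 0.4623 -0.0151  0.026 ] [ 0.4615 -0.0198  0.026 ]
rim [0.553  0.1935 0.0874] [0.0006 0.0006] [0.5573 0.189  0.095 ] [0.5511 0.1828 0.095 ]
nutL [ 0.5496 -0.2973  0.0546] [0.001 0.001] [ 0.5523 -0.2972  0.06  ] [ 0.5486 -0.3013  0.06  ]
nutR [ 0.5637 -0.2085  0.0536] [0.0011 0.0011] [ 0.5668 -0.209   0.06  ] [ 0.5623 -0.214   0.06  ]
standcornerR [ 0.6182 -0.1786  0.069 ] [0.0033 0.0033] [ 0.6111 -0.173   0.06  ] [ 0.6222 -0.1758  0.06  ]
spindletip [0.5536 0.1917 0.1337] [0.001 0.001] [0.5586 0.1862 0.14  ] [0.5516 0.1845 0.14  ]
scene [199 214  14  15 150] [205.64666667 221.46      ]
scene [172 225  15  15 159] [179.03773585 232.52830189]
side [271 242  21  21 279] [281.74551971 252.29749104]
side [278 273  22  22 325] [288.77230769 283.96923077]
```

Nut spacing comes out at 89.9 mm against 90 mm, so the triangulation is sound. I'll move above the cover for a wrist view.

Emit:
{"op": "apply_moves", "data": {
  "increments": [
    {"linear": [20, -40, 0]},
    {"linear": [40, -80, 0]},
    {"linear": [60, -120, 0]},
    {"linear": [80, -160, 0]},
    {"linear": [100, -200, 0]},
    {"linear": [120, -240, 0]},
    {"linear": [140, -280, 0]},
    {"linear": [160, -320, 0]},
    {"linear": [180, -360, 0]},
    {"linear": [200, -400, 0]}
  ]
}}

```text
schema error: expected keys grip, linear, turn
```

Emit:
{"op": "apply_moves", "data": {
  "increments": [
    {"linear": [20, -40, 0]},
    {"linear": [40, -80, 0]},
    {"linear": [45, -94, -20]},
    {"linear": [45, -94, -20]},
    {"linear": [45, -94, -20]}
  ]
}}

```text
schema error: expected keys grip, linear, turn
```

Run:
```python
from h import *
o=observe();p=(o['tool_pos'],o['tool_rot']);print(o['time'],p,o['contact_force'],o['qpos'])
im=read_camera('wrist')[:,:,::-1];cv2.imwrite('pics/w1.png',im);np.save('w1p.npy',np.array(p))
```

```text
0.15 (array([0.21617862, 0.47810333, 0.22620613]), array([-3.14141300e+00,  1.14525376e-03,  1.14602656e+00])) [-0.27178086  0.61520516  1.03593068] [ 1.00001688e+00  3.42576380e-01  1.52477288e+00  1.16191243e-05
  1.27540260e+00 -1.46012968e-01]
```

View pics/w1.png

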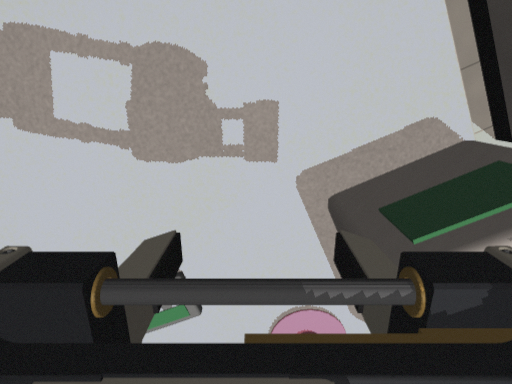

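The arm didn't move, because every row needs all three keys.

Emit:
{"op": "apply_moves", "data": {
  "increments": [
    {"grip": 1, "turn": [0, 0, 0], "linear": [20, -40, 0]},
    {"grip": 1, "turn": [0, 0, 0], "linear": [40, -80, 0]},
    {"grip": 1, "turn": [0, 0, 0], "linear": [60, -120, 0]},
    {"grip": 1, "turn": [0, 0, 0], "linear": [80, -160, 0]},
    {"grip": 1, "turn": [0, 0, 0], "linear": [100, -200, 0]},
    {"grip": 1, "turn": [0, 0, 0], "linear": [120, -240, 0]},
    {"grip": 1, "turn": [0, 0, 0], "linear": [140, -280, 0]},
    {"grip": 1, "turn": [0, 0, 0], "linear": [160, -320, 0]},
    {"grip": 1, "turn": [0, 0, 0], "linear": [180, -360, 0]},
    {"grip": 1, "turn": [0, 0, 0], "linear": [200, -400, 0]}
  ]
}}

```text
time: 1.2
tool_pos: [0.4168, 0.0766, 0.2268]
tool_rot: [3.141, -0.0, 1.146]
contact_force: [0.5, 1.2, 0.5]
opening: 0.0921
```

Emit:
{"op": "apply_moves", "data": {
  "increments": [
    {"grip": 1, "turn": [0, 0, 0], "linear": [20, -40, 0]},
    {"grip": 1, "turn": [0, 0, 0], "linear": [40, -80, 0]},
    {"grip": 1, "turn": [0, 0, 0], "linear": [45, -94, -20]},
    {"grip": 1, "turn": [0, 0, 0], "linear": [45, -94, -20]},
    {"grip": 1, "turn": [0, 0, 0], "linear": [45, -94, -20]}
  ]
}}

```text
time: 1.7
tool_pos: [0.4608, -0.0154, 0.2065]
tool_rot: [-3.14, -0.0, 1.145]
contact_force: [0.1, 0.4, -0.8]
opening: 0.0919
```

```bash
cat > look.py <<'E'
import sys
from h import *
n=sys.argv[1]
o=observe();p=(o['tool_pos'],o['tool_rot']);print(round(o['time'],2),p[0].round(4),p[1].round(4),o['contact_force'].round(1),o['qpos'].round(3),round(o['opening'],4))
im=read_camera('wrist')[:,:,::-1];cv2.imwrite(f'pics/{n}.png',im);np.save(f'{n}p.npy',np.array(p))
E
python3 look.py w2
```

```text
1.7 [ 0.4608 -0.0154  0.2065] [-3.1398 -0.      1.1451] [ 0.1  0.4 -0.8] [-0.2    0.245  1.722  0.     1.176 -1.346] 0.0919
```

View pics/w2.png

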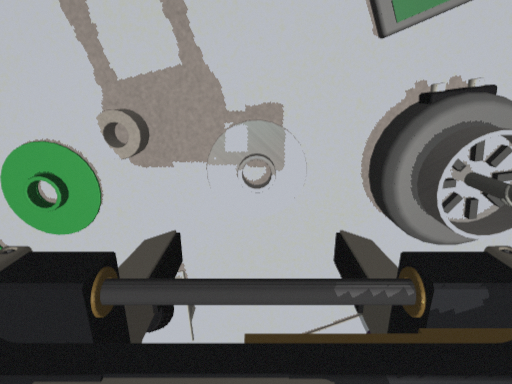

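Run:
```python
from h import *
p=np.load('w2p.npy');im=cv2.imread('pics/w2.png')
crop(im,190,110,140,110,5,'pics/w2c.png')
for X in [(.461,-.0155,.026),(.555,.189,.095)]: print(proj('wrist',X,p))
```

```text
[257.44145724 173.06476939]
[491.87256194 191.25252257]
```

View pics/w2c.png

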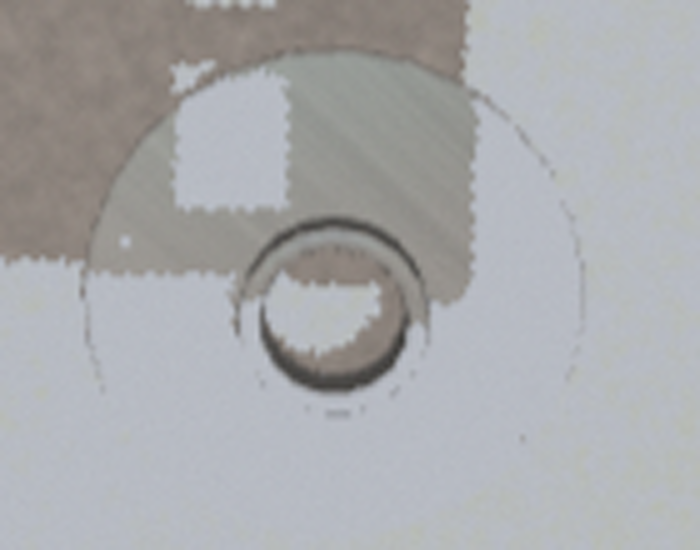

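Run:
```python
from h import *
p=np.load('w2p.npy')
print(plane('wrist',(190+335.5/5-.5,110+316.5/5-.5),.026,p))
```

```text
[ 0.46029558 -0.01627091  0.026     ]
```

The wrist view puts the hub at (0.460,-0.016), which agrees with the stereo result. I'll descend and pinch.

Emit:
{"op": "apply_moves", "data": {
  "increments": [
    {"grip": 1, "turn": [0, 0, 0], "linear": [0, -0.5, -40]},
    {"grip": 1, "turn": [0, 0, 0], "linear": [0, -0.5, -80]},
    {"grip": 1, "turn": [0, 0, 0], "linear": [0, -0.5, -120]},
    {"grip": 1, "turn": [0, 0, 0], "linear": [0, -0.5, -150]},
    {"grip": 0.8, "turn": [0, 0, 0], "linear": [0, -0.5, -175]},
    {"grip": 0.8, "turn": [0, 0, 0], "linear": [0, -0.5, -185]},
    {"grip": 0.7, "turn": [0, 0, 0], "linear": [0, -0.5, -190]},
    {"grip": 0.7, "turn": [0, 0, 0], "linear": [0, -0.5, -192]},
    {"grip": 0.7, "turn": [0, 0, 0], "linear": [0, -0.5, -192]}
  ],
  "grip_force": 25
}}

```text
time: 2.65
tool_pos: [0.4621, -0.016, 0.0157]
tool_rot: [3.14, -0.001, 1.146]
contact_force: [-0.0, -0.1, 0.2]
opening: 0.0649
```

Emit:
{"op": "apply_moves", "data": {
  "increments": [
    {"grip": 0.4, "turn": [0, 0, 0], "linear": [0, 0, 0]},
    {"grip": 0.4, "turn": [0, 0, 0], "linear": [0, 0, 0]},
    {"grip": 0.4, "turn": [0, 0, 0], "linear": [0, 0, 0]},
    {"grip": 0.4, "turn": [0, 0, 0], "linear": [0, 0, 0]},
    {"grip": 0.4, "turn": [0, 0, 0], "linear": [0, 0, 0]},
    {"grip": 0.4, "turn": [0, 0, 0], "linear": [0, 0, 0]}
  ],
  "grip_force": 25
}}

```text
time: 3.25
tool_pos: [0.4617, -0.0163, 0.0153]
tool_rot: [3.141, -0.0, 1.146]
contact_force: [-1.0, 0.4, 6.3]
opening: 0.0454
```

Emit:
{"op": "apply_moves", "data": {
  "increments": [
    {"grip": 0.4, "turn": [0, 0, 0], "linear": [0, 0, 10]},
    {"grip": 0.4, "turn": [0, 0, 0], "linear": [0, 0, 45]},
    {"grip": 0.4, "turn": [0, 0, 0], "linear": [0, 0, 90]},
    {"grip": 0.4, "turn": [0, 0, 0], "linear": [5, 10, 130]},
    {"grip": 0.4, "turn": [0, 0, 0], "linear": [15, 30, 165]},
    {"grip": 0.4, "turn": [0, 0, 0], "linear": [22, 50, 200]},
    {"grip": 0.4, "turn": [0, 0, 0], "linear": [28, 60, 225]},
    {"grip": 0.4, "turn": [0, 0, 0], "linear": [28, 60, 235]},
    {"grip": 0.4, "turn": [0, 0, 0], "linear": [28, 60, 235]},
    {"grip": 0.4, "turn": [0, 0, 0], "linear": [28, 60, 235]}
  ],
  "grip_force": 25
}}

```text
time: 4.25
tool_pos: [0.4883, 0.0433, 0.2484]
tool_rot: [-3.139, 0.001, 1.145]
contact_force: [0.2, -0.9, -2.5]
opening: 0.0451
```

```bash
python3 look.py w3
```

```text
4.25 [0.4883 0.0433 0.2484] [-3.1392e+00  1.1000e-03  1.1454e+00] [ 0.2 -0.9 -2.5] [-0.068  0.262  1.576 -0.     1.306 -1.213] 0.0451
```

View pics/w3.png

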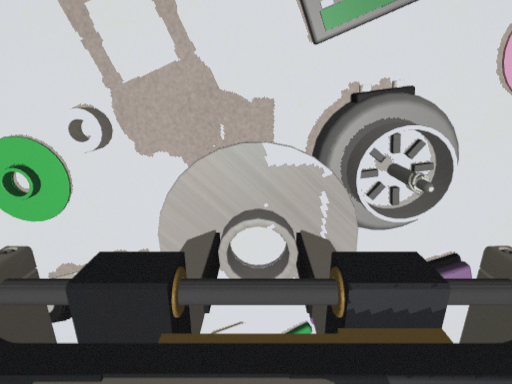

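The cover is held level, with its hub ring at (258,250). The bowl rim shows at about (408,174).

Run:
```python
from h import *
p=np.load('w3p.npy');im=cv2.imread('pics/w3.png')
crop(im,340,110,135,125,5,'pics/w3c.png')
```

```text
(no output)
```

View pics/w3c.png

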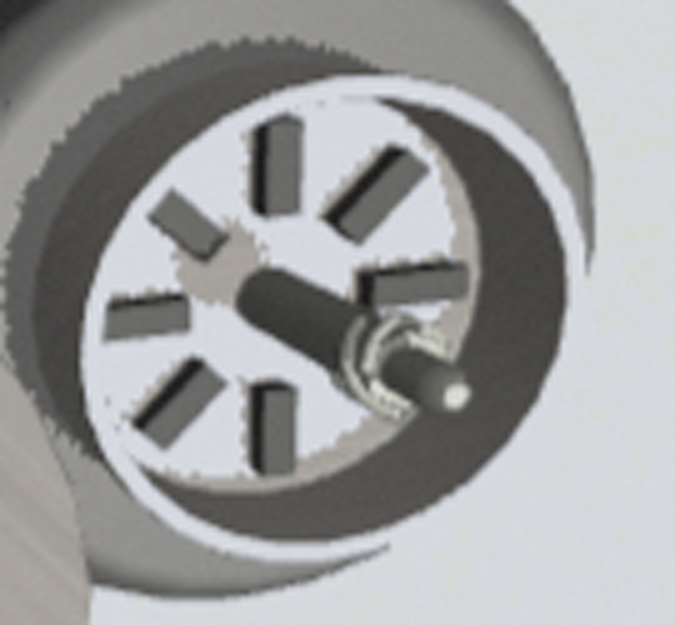

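Run:
```python
from h import *
from scipy.optimize import least_squares
p=np.load('w3p.npy')
def fit(pts,z,f=5,x0=340,y0=110):
    q=np.array([plane('wrist',((x+.5)/f-.5+x0,(y+.5)/f-.5+y0),z,p)[:2] for x,y in pts])
    r=least_squares(lambda a:np.hypot(*(q-a[:2]).T)-a[2],[.55,.19,.05])
    return r.x.round(4),(r.fun*1000).round(1)
out=[(81,330),(110,240),(180,150),(270,92),(360,75),(450,85),(520,130),(570,195),(592,270),(388,545),(300,560),(200,525),(130,450)]
inn=[(385,98),(450,110),(520,165),(560,235),(567,300),(545,380),(480,470),(400,520),(310,541),(230,525),(170,490)]
print(fit(out,.095));print(fit(inn,.095))
for z in(.128,.143):print(plane('wrist',((455.5)/5-.5+340,(396.5)/5-.5+110),z,p))
# hub in hand
for n,uv in(('scene',0),):pass
```

```text
(array([0.5513, 0.1933, 0.0539]), array([ 1.7,  0.9,  0.5,  0.6, -0.4, -0.2, -1.1, -0.6,  0.6,  1.4,  1.4,
       -1.5, -3.3]))
(array([0.5521, 0.193 , 0.0493]), array([ 0.3,  0.5, -0.7, -0.2,  0. , -0.2,  0.2,  0.2,  0.5, -0.4, -0.3]))
[0.56013264 0.19853302 0.128     ]
[0.55214233 0.19205334 0.143     ]
```

Run:
```python
from h import *
p=np.load('w3p.npy');im=cv2.imread('pics/w3.png')
crop(im,210,205,100,85,7,'pics/w3d.png')
ty=np.array([.9111,-.4126,0])
for k in (0,-.0014):print(proj('wrist',p[0]+k*ty+[0,0,.0107],p))
```

```text
[257.55049148 254.92340621]
[257.54614943 252.71574661]
```

View pics/w3d.png

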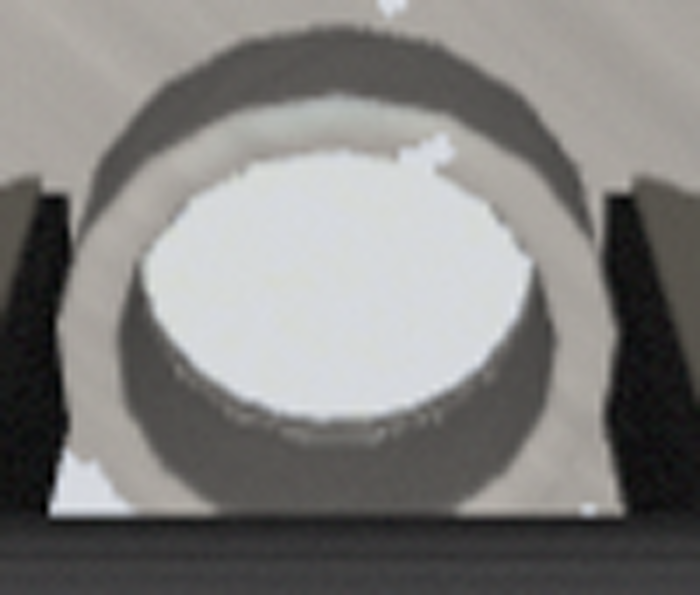

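Emit:
{"op": "apply_moves", "data": {
  "increments": [
    {"grip": 0.4, "turn": [0, 0, 0], "linear": [10, 23, 0]},
    {"grip": 0.4, "turn": [0, 0, 0], "linear": [26, 60, 0]},
    {"grip": 0.4, "turn": [0, 0, 0], "linear": [43, 100, 0]},
    {"grip": 0.4, "turn": [0, 0, 0], "linear": [57, 132, -10]},
    {"grip": 0.4, "turn": [0, 0, 0], "linear": [64.5, 149, -30]},
    {"grip": 0.4, "turn": [0, 0, 0], "linear": [64.5, 149, -55]},
    {"grip": 0.4, "turn": [0, 0, 0], "linear": [64.5, 149, -72]},
    {"grip": 0.4, "turn": [0, 0, 0], "linear": [64.5, 149, -72]},
    {"grip": 0.4, "turn": [0, 0, 0], "linear": [64.5, 149, -72]}
  ],
  "grip_force": 25
}}

```text
time: 5.2
tool_pos: [0.5535, 0.1923, 0.177]
tool_rot: [-3.14, 0.001, 1.145]
contact_force: [0.5, 0.6, -1.4]
opening: 0.0454
```

```bash
python3 look.py w4;python3 - <<'E'
from h import *
im=read_camera('scene')[:,:,::-1];crop(im,240,90,120,100,5,'pics/s4.png')
E
```

```text
5.2 [0.5535 0.1923 0.177 ] [-3.1399e+00  1.2000e-03  1.1452e+00] [ 0.5  0.6 -1.4] [ 0.204  0.495  1.423  0.     1.225 -0.942] 0.0454
```

View pics/w4.png

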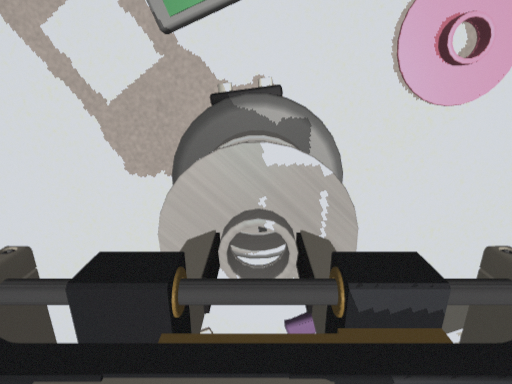

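View pics/s4.png

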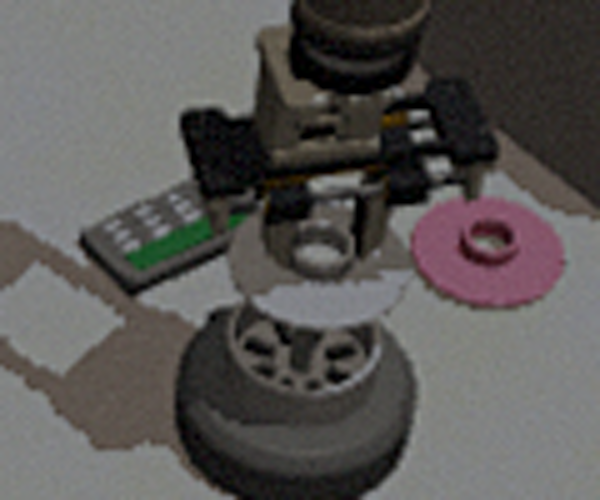

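Run:
```python
from h import *
p=np.load('w4p.npy');im=cv2.imread('pics/w4.png')
crop(im,210,205,100,85,7,'pics/w4d.png')
for X in [(.552,.1928,.143),(.552,.1928,.13),(.552,.1928,.062)]:
  q=proj('wrist',X,p);print(q,(q-[210,205]+.5)*7)
```

```text
[257.37219089 220.86541248] [335.10533622 114.55788736]
[257.3897796 213.9734102] [335.2284572   66.31387138]
[257.45693765 187.65804383] [ 335.69856352 -117.89369321]
```

View pics/w4d.png

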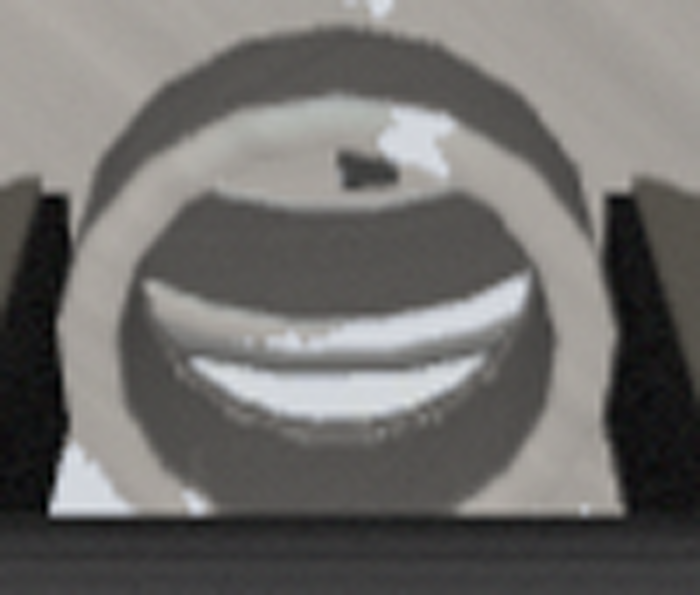

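Emit:
{"op": "apply_moves", "data": {
  "increments": [
    {"grip": 0.4, "turn": [0, 0, 0], "linear": [-0.5, 0, -10]},
    {"grip": 0.4, "turn": [0, 0, 0], "linear": [-0.5, 0, -25]},
    {"grip": 0.4, "turn": [0, 0, 0], "linear": [-0.5, 0, -40]},
    {"grip": 0.4, "turn": [0, 0, 0], "linear": [-0.5, 0, -52]},
    {"grip": 0.4, "turn": [0, 0, 0], "linear": [-0.5, 0, -61]},
    {"grip": 0.4, "turn": [0, 0, 0], "linear": [-0.5, 0, -65]},
    {"grip": 0.4, "turn": [0, 0, 0], "linear": [-0.5, 0, -65]}
  ],
  "grip_force": 25
}}

```text
time: 6.0
tool_pos: [0.5532, 0.1928, 0.1123]
tool_rot: [-3.141, 0.0, 1.146]
contact_force: [-0.7, 0.4, -1.2]
opening: 0.0449
```

Emit:
{"op": "apply_moves", "data": {
  "increments": [
    {"grip": 0.4, "turn": [0, 0, 0], "linear": [0, -0.2, -2]},
    {"grip": 0.4, "turn": [0, 0, 0], "linear": [0, -0.2, -4]},
    {"grip": 0.4, "turn": [0, 0, 0], "linear": [0, -0.2, -6]},
    {"grip": 0.4, "turn": [0, 0, 0], "linear": [0, -0.2, -7]},
    {"grip": 0.4, "turn": [0, 0, 0], "linear": [0, -0.2, -8]},
    {"grip": 0.4, "turn": [0, 0, 0], "linear": [0, -0.2, -8]}
  ],
  "grip_force": 25
}}

```text
time: 6.6
tool_pos: [0.5533, 0.1927, 0.1047]
tool_rot: [-3.142, -0.0, 1.146]
contact_force: [0.5, 0.5, -1.2]
opening: 0.0451
```

Emit:
{"op": "apply_moves", "data": {
  "increments": [
    {"grip": 0.4, "turn": [0, 0, 0], "linear": [0, 0, -0.7]},
    {"grip": 0.4, "turn": [0, 0, 0], "linear": [0, 0, -1.2]},
    {"grip": 0.4, "turn": [0, 0, 0], "linear": [0, 0, -1.2]}
  ],
  "grip_force": 25
}}

```text
time: 6.9
tool_pos: [0.5535, 0.1927, 0.1043]
tool_rot: [3.141, -0.0, 1.146]
contact_force: [-2.6, -1.2, 4.9]
opening: 0.0453
```

Contact at z=0.1043, exactly the predicted seat height. I'll release, rise and look.

Emit:
{"op": "apply_moves", "data": {
  "increments": [
    {"grip": 0.6, "turn": [0, 0, 0], "linear": [0, 0, 0.5]},
    {"grip": 0.7, "turn": [0, 0, 0], "linear": [0, 0, 0.5]},
    {"grip": 0.7, "turn": [0, 0, 0], "linear": [0, 0, 0.5]},
    {"grip": 0.7, "turn": [0, 0, 0], "linear": [0, 0, 10]},
    {"grip": 0.7, "turn": [0, 0, 0], "linear": [0, 0, 50]},
    {"grip": 0.8, "turn": [0, 0, 0], "linear": [0, 0, 100]},
    {"grip": 0.8, "turn": [0, 0, 0], "linear": [0, 0, 120]},
    {"grip": 0.8, "turn": [0, 0, 0], "linear": [0, 0, 120]},
    {"grip": 0.8, "turn": [0, 0, 0], "linear": [0, 0, 120]}
  ]
}}

```text
time: 7.8
tool_pos: [0.5532, 0.1926, 0.2236]
tool_rot: [3.141, -0.0, 1.146]
contact_force: [-0.0, -0.4, -1.6]
opening: 0.0732
```

```bash
python3 look.py w5;python3 - <<'E'
from h import *
im=cv2.imread('pics/w5.png');crop(im,170,130,180,140,4,'pics/w5c.png')
im=read_camera('side')[:,:,::-1];crop(im,190,110,100,90,6,'pics/d5.png')
E
```

```text
7.8 [0.5532 0.1926 0.2236] [ 3.1413e+00 -3.0000e-04  1.1460e+00] [-0.  -0.4 -1.6] [ 0.204  0.456  1.355  0.     1.33  -0.942] 0.0732
```

View pics/w5c.png

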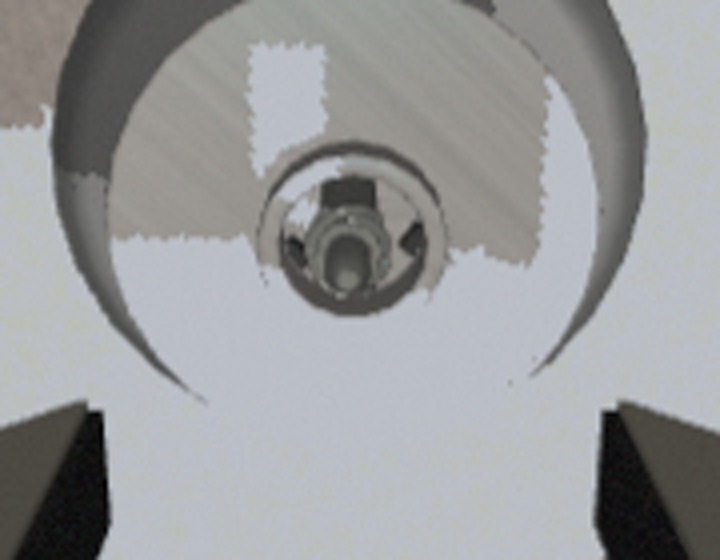

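View pics/d5.png

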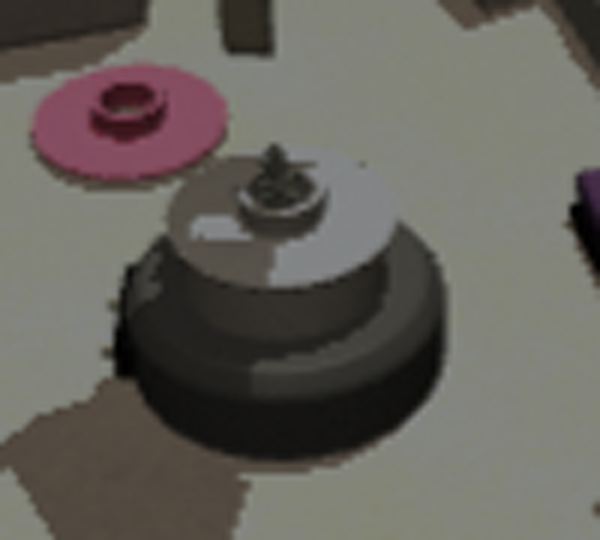

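Cover seated level, with the spindle roughly centred in the hub. Next I'll refine the spindle axis.

Run:
```python
from h import *
p=np.load('w5p.npy')
f=lambda x,y:(170+(x+.5)/4-.5,130+(y+.5)/4-.5)
for z in(.13,.136,.143):print(z,plane('wrist',f(347,272),z,p))
print('hub',plane('wrist',f(353,242),.115,p))
p3=np.load('w3p.npy')
a=ray('wrist',f(347,272),p);b=ray('wrist',((455.5)/5-.5+340,(396.5)/5-.5+110),p3)
print(tri(a,b))
```

```text
0.13 [0.55413954 0.19114684 0.13      ]
0.136 [0.55227873 0.19201277 0.136     ]
0.143 [0.55010777 0.19302303 0.143     ]
hub [0.55254319 0.19339235 0.115     ]
(array([0.55133844, 0.19252468, 0.14240255]), [np.float64(0.0010634257738014754), np.float64(0.0010634257738014702)])
```

```bash
cat > k.py <<'E'
from h import *
from scipy.spatial.transform import Rotation as R
u=np.array([.157,.988,0]);u/=np.linalg.norm(u)
h=np.array([-u[1],u[0],0]);s,c=np.sin(np.radians(35)),np.cos(np.radians(35))
ax=s*h+np.array([0,0,c]);tz=-ax;ty=np.cross(tz,u)
Rg=R.from_matrix(np.c_[u,ty,tz])
def turn(Rt,cur): return ((Rt*cur.inv()).as_rotvec()/np.radians(6))
E
python3 - <<'E'
from k import *
o=observe();cur=R.from_euler('xyz',o['tool_rot'])
print(turn(Rg,cur).round(2),tz,ty)
print(plane('scene',(193,180),.02))
t=np.array([.5637,-.2085,.0536])-.1*tz
print(t,(t-o['tool_pos'])*1000)
E
```

```text
[-1.67 -5.63  2.48] [ 0.56646896 -0.09001582 -0.81915204] [ 0.80900151 -0.12855591  0.57357644]
[ 0.36759308 -0.14684256  0.02      ]
[ 0.5070531  -0.19949842  0.1355152 ] [ -45.50283269 -391.95696533  -86.52690673]
```

Emit:
{"op": "apply_moves", "data": {
  "increments": [
    {"grip": 0.8, "turn": [0, 0, 0], "linear": [-5, -40, 0]},
    {"grip": 0.8, "turn": [0, 0, 0], "linear": [-10, -85, 0]},
    {"grip": 0.8, "turn": [-0.34, -1.13, 0.5], "linear": [-15, -130, 0]},
    {"grip": 0.8, "turn": [-0.67, -2.25, 1], "linear": [-20, -175, 0]},
    {"grip": 0.8, "turn": [-1.0, -3.38, 1.5], "linear": [-25, -220, 0]},
    {"grip": 0.8, "turn": [-1.34, -4.5, 2.0], "linear": [-30, -265, 0]},
    {"grip": 0.8, "turn": [-1.67, -5.63, 2.48], "linear": [-35, -310, 0]},
    {"grip": 0.8, "turn": [-1.67, -5.63, 2.48], "linear": [-40, -350, -20]},
    {"grip": 0.8, "turn": [-1.67, -5.63, 2.48], "linear": [-45, -385, -40]},
    {"grip": 0.8, "turn": [-1.67, -5.63, 2.48], "linear": [-45.5, -392, -67]}
  ]
}}

```text
time: 8.9
tool_pos: [0.5133, -0.1641, 0.1823]
tool_rot: [2.532, -0.006, 1.417]
contact_force: [1.0, 0.2, 0.5]
opening: 0.0732
```

Emit:
{"op": "apply_moves", "data": {
  "increments": [
    {"grip": 0.8, "turn": [0, 0, 0], "linear": [0, 0, 0]},
    {"grip": 0.8, "turn": [0, 0, 0], "linear": [0, 0, 0]}
  ]
}}

```text
time: 9.1
tool_pos: [0.5134, -0.1627, 0.1816]
tool_rot: [2.536, -0.009, 1.416]
contact_force: [1.1, 0.1, -0.7]
opening: 0.0734
```

```bash
python3 look.py w6
```

```text
9.1 [ 0.5134 -0.1627  0.1816] [ 2.5357 -0.0091  1.4159] [ 1.1  0.1 -0.7] [-0.603  0.179  2.083  0.689  0.41  -2.589] 0.0734
```

View pics/w6.png

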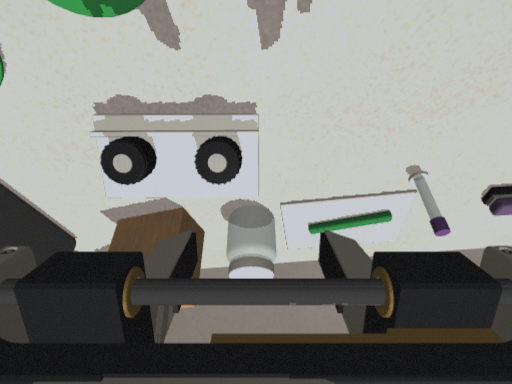

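The arm stopped short in the tilted pose, with joint 5 near its limit. I'll fit a small kinematic model to check the reach at the grasp pose.

```bash
cat > ik.py <<'E'
from k import *
from scipy.optimize import least_squares
data=[((.21615,.478,.2262),(1.0,.3427,1.5249,0,1.2754,-.146),(3.1414,.001,1.146)),
((.4608,-.0154,.2065),(-.2,.245,1.722,0,1.176,-1.346),(-3.1398,0,1.1451)),
((.4883,.0433,.2484),(-.068,.262,1.576,0,1.306,-1.213),(-3.1392,.0011,1.1454)),
((.5535,.1923,.177),(.204,.495,1.423,0,1.225,-.942),(-3.1399,.0012,1.1452)),
((.5532,.1926,.2236),(.204,.456,1.355,0,1.33,-.942),(3.1413,-.0003,1.146)),
((.5134,-.1627,.1816),(-.603,.179,2.083,.689,.41,-2.589),(2.5357,-.0091,1.4159))]
def fk(q,P):
    r0,L1,L2,d,off,Lt=P
    R1=R.from_euler('z',q[0])
    a=np.array([r0+L1*np.sin(q[1])+L2*np.sin(q[1]+q[2]),off,d+L1*np.cos(q[1])+L2*np.cos(q[1]+q[2])])
    R3=R1*R.from_euler('y',q[1]+q[2])          # z along forearm
    R6=R3*R.from_euler('z',q[3]*S4)*R.from_euler('y',q[4])*R.from_euler('z',q[5])
    return R1.apply(a)+R6.apply([0,0,Lt]),R6
S4=1
def res(P): return np.concatenate([fk(q,P)[0]-t for t,q,r in data])
def fit():
    return least_squares(res,[0,.4,.4,.3,.07,.2])
E
python3 - <<'E'
import ik
from ik import *
for s in(1,-1):
    ik.S4=s;f=fit();print(s,f.x.round(4),abs(f.fun).max())
    for t,q,r in data: print(((R.from_euler('xyz',r).inv()*fk(q,f.x)[1]).as_rotvec()).round(3))
E
```

```text
1 [-4.000e-04  5.280e-01  3.563e-01  1.285e-01  7.740e-02  2.948e-01] 0.006156456630478729
[-1.000e-03 -1.000e-03  3.142e+00]
[-0.000e+00  1.000e-03  3.141e+00]
[-0.    -0.    -3.141]
[1.000e-03 1.000e-03 3.141e+00]
[0.    0.    3.142]
[ 0.000e+00 -1.000e-03 -3.141e+00]
-1 [ 0.2702  0.355   0.145  -0.0197  0.0921  0.0528] 0.07991050026062796
[-1.000e-03 -1.000e-03  3.142e+00]
[-0.000e+00  1.000e-03  3.141e+00]
[-0.    -0.    -3.141]
[1.000e-03 1.000e-03 3.141e+00]
[0.    0.    3.142]
[-0.311 -0.503  1.802]
```

```bash
cat >> ik.py <<'E'
P=fit().x
def ik(t,Rt,q0):
    Rt=Rt*R.from_euler('z',np.pi)
    lo=[-2.53,-.77,.04,-1,.0,-6];hi=[2.53,2.02,2.7,4.14,2.66,6]
    f=least_squares(lambda q:np.r_[(fk(q,P)[0]-t)*5,((Rt.inv()*fk(q,P)[1]).as_rotvec())],np.clip(q0,np.array(lo)+.01,np.array(hi)-.01),bounds=(lo,hi))
    return f.x,np.abs(f.fun).max()
E
python3 - <<'E'
from ik import *
q0=data[-1][1]
for n,m in(('R',(.5637,-.2085,.0536)),('L',(.5496,-.2973,.0546))):
  for back in(.1,.05,-.012):
    for tilt in (35,25,15):
      for yawoff in(0,):
        a=np.radians(tilt);tzz=np.array([-np.sin(a)*h[0],-np.sin(a)*h[1],-np.cos(a)])
        Rt=R.from_matrix(np.c_[u,np.cross(tzz,u),tzz])
        q,e=ik(np.array(m)-back*tz,Rt,q0);print(n,back,tilt,q.round(2),round(e,4))
E
```

```text
R 0.1 35 [-0.67  0.25  2.14  0.99  0.35 -2.97] 0.0
R 0.1 25 [-0.62  0.28  2.    0.41  0.5  -2.36] 0.0
R 0.1 15 [-0.57  0.34  1.85  0.16  0.72 -2.1 ] 0.0
R 0.05 35 [-0.64  0.37  2.13  1.27  0.28 -3.23] 0.0
R 0.05 25 [-0.59  0.38  1.99  0.47  0.41 -2.4 ] 0.0
R 0.05 15 [-0.55  0.43  1.84  0.17  0.64 -2.09] 0.0
R -0.012 35 [-0.6   0.5   2.1   1.67  0.25 -3.62] 0.0
R -0.012 25 [-0.56  0.51  1.96  0.56  0.32 -2.48] 0.0
R -0.012 15 [-0.53  0.55  1.8   0.18  0.55 -2.08] 0.0
L 0.1 35 [-0.86  0.31  2.05  0.95  0.47 -3.07] 0.0
L 0.1 25 [-0.8   0.33  1.91  0.47  0.59 -2.57] 0.0
L 0.1 15 [-0.74  0.38  1.77  0.2   0.78 -2.28] 0.0
L 0.05 35 [-0.82  0.41  2.04  1.12  0.4  -3.23] 0.0
L 0.05 25 [-0.76  0.43  1.9   0.52  0.5  -2.6 ] 0.0
L 0.05 15 [-0.71  0.47  1.76  0.21  0.7  -2.27] 0.0
L -0.012 35 [-0.77  0.54  2.01  1.37  0.34 -3.45] 0.0
L -0.012 25 [-0.72  0.55  1.87  0.6   0.41 -2.65] 0.0
L -0.012 15 [-0.68  0.58  1.72  0.22  0.62 -2.26] 0.0
```

Run:
```python
from ik import *
p=np.load('w6p.npy');im=cv2.imread('pics/w6.png')
crop(im,80,95,190,115,4,'pics/w6c.png')
q=[]
for uv in((122.5,163),(217,163)):
    for z in(.066,.0698):
        t=plane('wrist',uv,z,p);print(t.round(4),(t-.017*ax).round(4))
for n in((.5637,-.2085,.0536),(.5496,-.2973,.0546)): print(proj('wrist',np.array(n)+.017*ax,p),proj('wrist',np.array(n)-.017*ax,p))
# deck edges
for uv in((95,131),(258,131)): print(plane('wrist',uv,.04,p))
```

```text
[ 0.5423 -0.2986  0.066 ] [ 0.552  -0.3002  0.0521]
[ 0.5387 -0.2955  0.0698] [ 0.5484 -0.2971  0.0559]
[ 0.5575 -0.2087  0.066 ] [ 0.5671 -0.2102  0.0521]
[ 0.5536 -0.2074  0.0698] [ 0.5632 -0.2089  0.0559]
[217.70433737 161.5409208 ] [221.5262165  155.09692902]
[123.31016671 162.93208891] [136.88899566 156.31921611]
[ 0.52056376 -0.32260556  0.04      ]
[ 0.54658997 -0.16640705  0.04      ]
```

View pics/w6c.png

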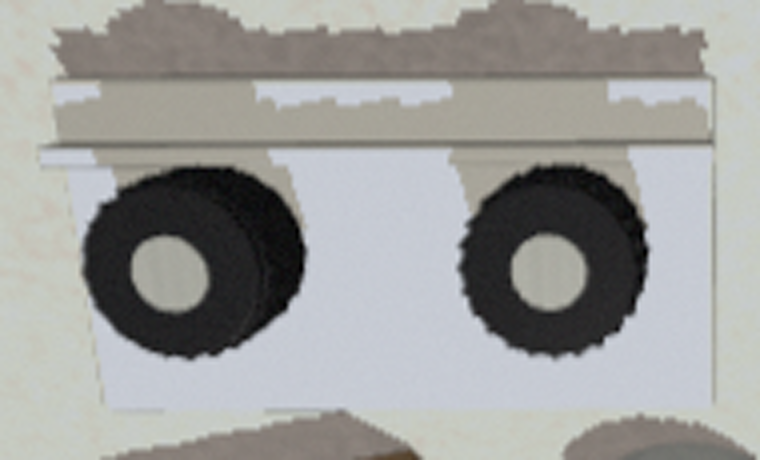

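```bash
cat >> ik.py <<'E'
Rf=R.from_matrix(np.c_[-u,-ty,tz])
mL=np.array([.549,-.2975,.0552]);mR=np.array([.5635,-.209,.0549])
E
python3 - <<'E'
from ik import *
o=observe();cur=R.from_euler('xyz',o['tool_rot'])
for b in(.08,-.01):
    t=mL-b*tz;print(t.round(4),((t-o['tool_pos'])*1000).round(1),ik(t,Rf,[-.8,.4,2,1.2,.4,-.3])[0].round(2))
print(turn(Rg,cur), np.degrees(1))
for a in (80,160,180): print(a,(R.from_rotvec(np.radians(a)*tz)*turn(Rg,cur)*0 if 0 else turn(R.from_rotvec(np.radians(a)*tz)*Rg,cur)).round(2))
E
```

```text
[ 0.5037 -0.2903  0.1207] [ -10.3 -128.   -61.7] [-0.85  0.35  2.05  1.01  0.44  0.01]
[ 0.5547 -0.2984  0.047 ] [  40.7 -136.1 -135.4] [-0.78  0.53  2.01  1.36  0.35 -0.3 ]
[-0.0825058  -0.02025042 -0.04088024] 57.29577951308232
80 [  7.47  -1.15 -10.97]
160 [ 15.06  -2.28 -21.87]
180 [ 16.97  -2.56 -24.59]
```

Emit:
{"op": "apply_moves", "data": {
  "increments": [
    {"grip": 0.8, "turn": [0.75, -0.12, -1.09], "linear": [0, -15, 0]},
    {"grip": 0.8, "turn": [1.51, -0.24, -2.18], "linear": [0, -30, 0]},
    {"grip": 0.8, "turn": [2.26, -0.36, -3.28], "linear": [0, -45, 0]},
    {"grip": 0.8, "turn": [3.02, -0.48, -4.37], "linear": [0, -60, 0]},
    {"grip": 0.8, "turn": [3.77, -0.6, -5.46], "linear": [-2, -75, 0]},
    {"grip": 0.8, "turn": [4.53, -0.72, -6.55], "linear": [-4, -90, 0]},
    {"grip": 0.8, "turn": [5.28, -0.84, -7.64], "linear": [-6, -100, -5]},
    {"grip": 0.8, "turn": [6.04, -0.96, -8.74], "linear": [-8, -110, -15]},
    {"grip": 0.8, "turn": [6.79, -1.08, -9.83], "linear": [-10, -120, -25]},
    {"grip": 0.8, "turn": [7.55, -1.2, -10.92], "linear": [-10, -128, -30]}
  ]
}}

```text
time: 10.15
tool_pos: [0.5047, -0.2897, 0.1528]
tool_rot: [3.026, -0.609, 0.05]
contact_force: [-0.3, 0.4, 0.6]
opening: 0.0735
```

Run:
```python
from ik import *
o=observe();cur=R.from_euler('xyz',o['tool_rot']);print(o['tool_pos'],o['qpos'].round(3))
print(turn(Rf,cur).round(2),((mL-.08*tz-o['tool_pos'])*1000).round(1))
```

```text
[ 0.50466965 -0.28972383  0.15282559] [-0.868  0.322  1.991  0.896  0.51  -1.611]
[  9.46  -1.42 -13.6 ] [ -1.   -0.6 -32.1]
```

Emit:
{"op": "apply_moves", "data": {
  "increments": [
    {"grip": 0.8, "turn": [0.78, -0.12, -1.13], "linear": [-1, -0.6, -3]},
    {"grip": 0.8, "turn": [1.57, -0.24, -2.26], "linear": [-1, -0.6, -6]},
    {"grip": 0.8, "turn": [2.35, -0.36, -3.4], "linear": [-1, -0.6, -9]},
    {"grip": 0.8, "turn": [3.14, -0.47, -4.52], "linear": [-1, -0.6, -12]},
    {"grip": 0.8, "turn": [3.92, -0.59, -5.65], "linear": [-1, -0.6, -15]},
    {"grip": 0.8, "turn": [4.71, -0.71, -6.78], "linear": [-1, -0.6, -18]},
    {"grip": 0.8, "turn": [5.5, -0.83, -7.9], "linear": [-1, -0.6, -22]},
    {"grip": 0.8, "turn": [6.28, -0.94, -9.04], "linear": [-1, -0.6, -26]},
    {"grip": 0.8, "turn": [7.07, -1.06, -10.17], "linear": [-1, -0.6, -30]},
    {"grip": 0.8, "turn": [7.86, -1.18, -11.3], "linear": [-1, -0.6, -32]}
  ]
}}

```text
time: 11.15
tool_pos: [0.5042, -0.2899, 0.1214]
tool_rot: [-2.55, -0.167, -1.484]
contact_force: [-0.5, 0.6, 0.6]
opening: 0.0734
```

Emit:
{"op": "apply_moves", "data": {
  "increments": [
    {"grip": 0.8, "turn": [0.8, -0.12, -1.15], "linear": [0, 0, 0]},
    {"grip": 0.8, "turn": [1.6, -0.24, -2.3], "linear": [0, 0, 0]},
    {"grip": 0.8, "turn": [1.6, -0.24, -2.3], "linear": [0, 0, 0]}
  ]
}}

```text
time: 11.45
tool_pos: [0.5042, -0.2902, 0.1217]
tool_rot: [-2.531, -0.002, -1.724]
contact_force: [-0.2, -0.5, 0.2]
opening: 0.0736
```

```bash
python3 look.py w7
python3 - <<'E'
from ik import *
p=np.load('w7p.npy');cur=R.from_euler('xyz',p[1])
print(turn(Rf,cur).round(2),((mL-.08*tz-p[0])*1000).round(1))
for m in(mL,mR): print(proj('wrist',m+.017*ax,p))
E
```

```text
11.45 [ 0.5042 -0.2902  0.1217] [-2.5313e+00 -2.4000e-03 -1.7239e+00] [-0.2 -0.5  0.2] [-0.864  0.378  2.02   1.01   0.455 -0.005] 0.0736
[ 0.02 -0.01 -0.04] [-0.5 -0.1 -0.9]
[257.96045091 210.06209878]
[146.63617781 209.26822135]
```

View pics/w7.png

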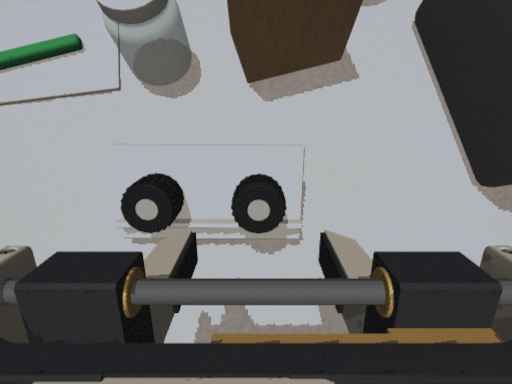

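Nut L is where predicted, centred in the jaws at (259,210). Advancing along its axis.

Emit:
{"op": "apply_moves", "data": {
  "increments": [
    {"grip": 0.8, "turn": [0, 0, 0], "linear": [14, -2.3, -20.5]},
    {"grip": 0.8, "turn": [0, 0, 0], "linear": [28, -4.5, -41]},
    {"grip": 0.8, "turn": [0, 0, 0], "linear": [40, -6.5, -59]},
    {"grip": 0.8, "turn": [0, 0, 0], "linear": [47, -7.6, -69.5]},
    {"grip": 0.8, "turn": [0, 0, 0], "linear": [50.5, -8.2, -74.6]},
    {"grip": 0.8, "turn": [0, 0, 0], "linear": [50.5, -8.2, -74.6]},
    {"grip": 0.8, "turn": [0, 0, 0], "linear": [50.5, -8.2, -74.6]}
  ]
}}

```text
time: 12.2
tool_pos: [0.5539, -0.2994, 0.047]
tool_rot: [-2.531, -0.004, -1.723]
contact_force: [-0.1, -0.6, 0.4]
opening: 0.0736
```

Emit:
{"op": "apply_moves", "data": {
  "increments": [
    {"grip": 0.3, "turn": [0, 0, 0], "linear": [0, 0, 0]},
    {"grip": 0.3, "turn": [0, 0, 0], "linear": [0, 0, 0]},
    {"grip": 0.3, "turn": [0, 0, 0], "linear": [0, 0, 0]},
    {"grip": 0.3, "turn": [0, 0, 0], "linear": [0, 0, 0]},
    {"grip": 0.3, "turn": [0, 0, 0], "linear": [0, 0, 0]},
    {"grip": 0.3, "turn": [0, 0, 0], "linear": [0, 0, 0]}
  ],
  "grip_force": 30
}}

```text
time: 12.8
tool_pos: [0.5538, -0.2996, 0.0467]
tool_rot: [-2.531, -0.003, -1.725]
contact_force: [-2.1, 1.0, 3.4]
opening: 0.0424
```

```bash
python3 look.py w8
python3 - <<'E'
from ik import *
p=np.load('w8p.npy');cur=R.from_euler('xyz',p[1])
print(turn(Rf,cur).round(2),cur.inv().apply(mL-p[0])*1000)
E
```

```text
12.8 [ 0.5538 -0.2996  0.0467] [-2.5315 -0.0032 -1.7247] [-2.1  1.   3.4] [-0.793  0.581  1.956  1.322  0.358 -0.284] 0.0424
[ 0.03 -0.01 -0.03] [-1.33990004 -0.76674938 -9.86550509]
```

View pics/w8.png

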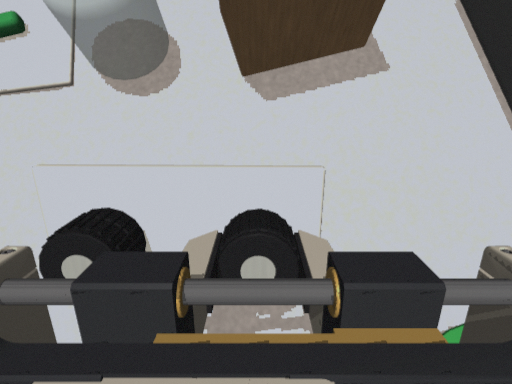

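Run:
```python
from ik import *
p=np.load('w8p.npy');cur=R.from_euler('xyz',p[1])
for oy in(-.002,-.001,0,.001):
  for z in (-.0269,-.024): print(oy,z,proj('wrist',p[0]+cur.apply([0,oy,z]),p).round(1))
im=cv2.imread('pics/w8.png');crop(im,210,205,100,85,7,'pics/w8c.png')
```

```text
-0.002 -0.0269 [257.8 269.1]
-0.002 -0.024 [257.8 266. ]
-0.001 -0.0269 [257.8 270.8]
-0.001 -0.024 [257.8 267.7]
0 -0.0269 [257.8 272.5]
0 -0.024 [257.8 269.4]
0.001 -0.0269 [257.8 274.2]
0.001 -0.024 [257.8 271. ]
```

View pics/w8c.png

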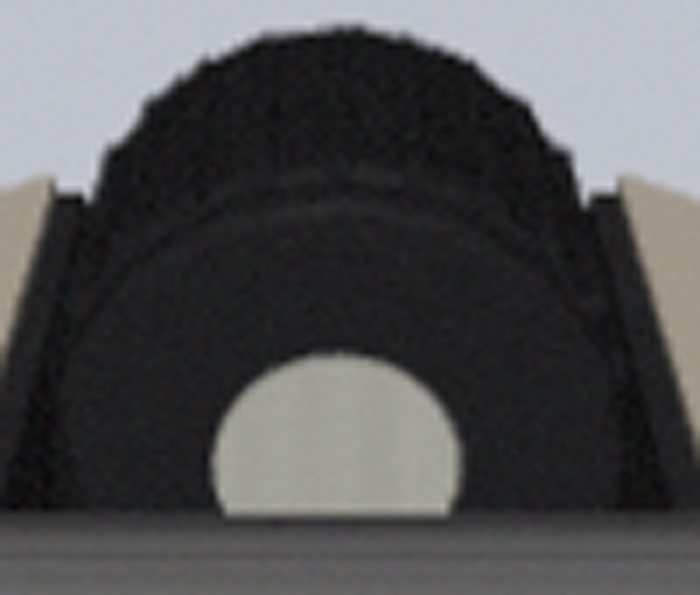

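Emit:
{"op": "apply_moves", "data": {
  "increments": [
    {"grip": 0.3, "turn": [0, 0, 0], "linear": [-3, 0.5, 4]},
    {"grip": 0.3, "turn": [0, 0, 0], "linear": [-14, 2.2, 20]},
    {"grip": 0.3, "turn": [0, 0, 0], "linear": [-28, 4.5, 42]},
    {"grip": 0.3, "turn": [0, 0, 0], "linear": [-34, 5.4, 75]},
    {"grip": 0.3, "turn": [0.18, 1.15, 0], "linear": [-34, 20, 110]},
    {"grip": 0.3, "turn": [0.37, 2.3, 0], "linear": [-34, 40, 140]},
    {"grip": 0.3, "turn": [0.55, 3.46, 0], "linear": [-30, 80, 160]},
    {"grip": 0.3, "turn": [0.73, 4.61, 0], "linear": [-25, 120, 165]},
    {"grip": 0.3, "turn": [0.92, 5.76, 0], "linear": [-20, 160, 165]},
    {"grip": 0.3, "turn": [0.92, 5.76, 0], "linear": [-20, 180, 165]}
  ],
  "grip_force": 30
}}

```text
time: 13.85
tool_pos: [0.533, -0.1223, 0.213]
tool_rot: [-3.085, 0.003, -1.724]
contact_force: [2.2, -0.3, -1.0]
opening: 0.0421
```

```bash
python3 look.py w9
```

```text
13.85 [ 0.533  -0.1223  0.213 ] [-3.0854e+00  3.0000e-03 -1.7237e+00] [ 2.2 -0.3 -1. ] [-0.375  0.361  1.536  0.016  1.19   1.343] 0.0421
```

View pics/w9.png

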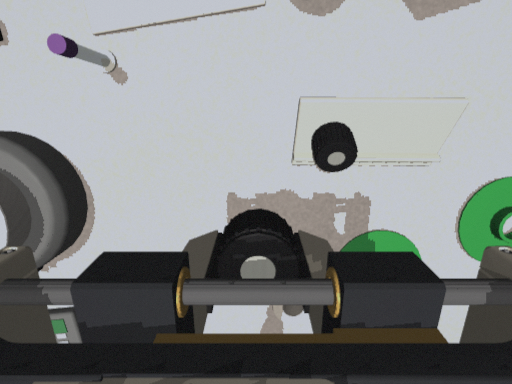

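Emit:
{"op": "apply_moves", "data": {
  "increments": [
    {"grip": 0.3, "turn": [0, 0, 1.4], "linear": [2, 30, 0]},
    {"grip": 0.3, "turn": [0, 0, 2.8], "linear": [4, 65, 0]},
    {"grip": 0.3, "turn": [0, 0, 4.2], "linear": [6, 100, 0]},
    {"grip": 0.3, "turn": [0, 0, 5.6], "linear": [8, 135, 0]},
    {"grip": 0.3, "turn": [0, 0, 7.0], "linear": [10, 170, 0]},
    {"grip": 0.3, "turn": [0, 0, 8.4], "linear": [12, 205, 0]},
    {"grip": 0.3, "turn": [0, 0, 9.8], "linear": [14, 240, 0]},
    {"grip": 0.3, "turn": [0, 0, 11.2], "linear": [16, 275, 0]},
    {"grip": 0.3, "turn": [0, 0, 12.6], "linear": [18, 300, 0]},
    {"grip": 0.3, "turn": [0, 0, 14], "linear": [19, 310, 0]}
  ]
}}

```text
time: 14.9
tool_pos: [0.5522, 0.1901, 0.2105]
tool_rot: [-3.082, 0.008, -0.244]
contact_force: [0.5, -0.0, -1.2]
opening: 0.0424
```

Emit:
{"op": "apply_moves", "data": {
  "increments": [
    {"grip": 0.3, "turn": [0, 0, 1.4], "linear": [0, 0, 0]},
    {"grip": 0.3, "turn": [0, 0, 2.8], "linear": [0, 0, 0]},
    {"grip": 0.3, "turn": [0, 0, 4.2], "linear": [0, 0, -5]},
    {"grip": 0.3, "turn": [0, 0, 5.6], "linear": [0, 0, -10]},
    {"grip": 0.3, "turn": [0, 0, 7.0], "linear": [0, 0, -15]},
    {"grip": 0.3, "turn": [0, 0, 8.4], "linear": [0, 0, -20]},
    {"grip": 0.3, "turn": [0, 0, 9.8], "linear": [0, 0, -25]},
    {"grip": 0.3, "turn": [0, 0, 11.0], "linear": [0, 0, -30]},
    {"grip": 0.3, "turn": [0, 0, 11.0], "linear": [0, 0, -30]},
    {"grip": 0.3, "turn": [0, 0, 11], "linear": [0, 0, -30]}
  ]
}}

```text
time: 15.9
tool_pos: [0.5526, 0.1879, 0.1808]
tool_rot: [-3.082, 0.008, 0.896]
contact_force: [-0.3, 0.5, -1.2]
opening: 0.0426
```

```bash
python3 look.py w10;python3 - <<'E'
from ik import *
p=np.load('w10p.npy');cur=R.from_euler('xyz',p[1]);
print(turn(R.from_euler('xyz',[np.pi,0,p[1][2]]),cur), (p[0]+cur.apply([0,-.0007,-.0099])).round(4))
im=read_camera('side')[:,:,::-1];crop(im,190,80,100,120,5,'pics/d10.png')
E
```

```text
15.9 [0.5526 0.1879 0.1808] [-3.0823  0.0083  0.8958] [-0.3  0.5 -1.2] [ 0.175  0.51   1.39   0.041  1.288 -0.733] 0.0426
[-0.29233611 -0.49174844  0.00234631] [0.5525 0.188  0.1907]
```

View pics/w10.png

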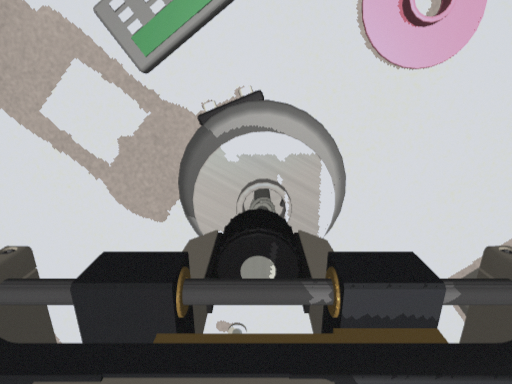

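View pics/d10.png

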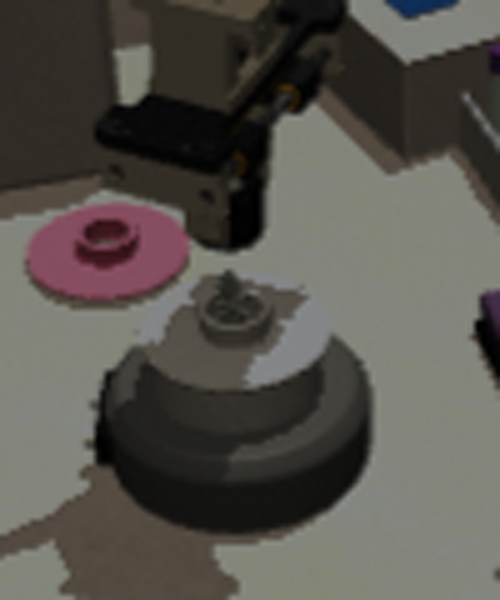

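Nut above the spindle with 3.4° of residual tilt. I'll correct the tilt and the xy position.

Emit:
{"op": "apply_moves", "data": {
  "increments": [
    {"grip": 0.3, "turn": [-0.29, -0.49, 0], "linear": [0, 4.4, 0]},
    {"grip": 0.3, "turn": [-0.29, -0.49, 0], "linear": [0, 4.4, -5]},
    {"grip": 0.3, "turn": [-0.29, -0.49, 0], "linear": [0, 4.4, -10]},
    {"grip": 0.3, "turn": [-0.29, -0.49, 0], "linear": [0, 4.4, -10]}
  ]
}}

```text
time: 16.4
tool_pos: [0.5524, 0.1922, 0.1701]
tool_rot: [-3.14, 0.001, 0.898]
contact_force: [0.5, -0.4, -0.3]
opening: 0.0424
```

```bash
python3 look.py w11;python3 - <<'E'
from ik import *
p=np.load('w11p.npy');cur=R.from_euler('xyz',p[1]);
print(turn(R.from_euler('xyz',[np.pi,0,p[1][2]]),cur).round(2), (p[0]+cur.apply([0,-.0007,-.0099])).round(4))
E
```

```text
16.4 [0.5524 0.1922 0.1701] [-3.1398e+00  1.1000e-03  8.9840e-01] [ 0.5 -0.4 -0.3] [ 2.030e-01  5.000e-01  1.437e+00  1.000e-03  1.207e+00 -6.950e-01] 0.0424
[-0.   -0.02  0.  ] [0.5518 0.1926 0.18  ]
```

Emit:
{"op": "apply_moves", "data": {
  "increments": [
    {"grip": 0.3, "turn": [0, 0, 0], "linear": [0, 0, -10]},
    {"grip": 0.3, "turn": [0, 0, 0], "linear": [0, 0, -20]},
    {"grip": 0.3, "turn": [0, 0, 0], "linear": [0, 0, -28]},
    {"grip": 0.3, "turn": [0, 0, 0], "linear": [0, 0, -32]},
    {"grip": 0.3, "turn": [0, 0, 0], "linear": [0, 0, -32]}
  ]
}}

```text
time: 16.95
tool_pos: [0.5523, 0.1924, 0.138]
tool_rot: [-3.14, 0.001, 0.899]
contact_force: [0.1, -1.1, -0.5]
opening: 0.0424
```

Emit:
{"op": "apply_moves", "data": {
  "increments": [
    {"grip": 0.3, "turn": [0, 0, 0], "linear": [0, 0, -1]},
    {"grip": 0.3, "turn": [0, 0, 0], "linear": [0, 0, -2]},
    {"grip": 0.3, "turn": [0, 0, 0], "linear": [0, 0, -2.5]}
  ]
}}

```text
time: 17.25
tool_pos: [0.5529, 0.1926, 0.1368]
tool_rot: [3.141, -0.001, 0.899]
contact_force: [0.4, -0.0, -1.5]
opening: 0.0427
```

Emit:
{"op": "apply_moves", "data": {
  "increments": [
    {"grip": 0.3, "turn": [0, 0, 0], "linear": [0, 0, 0]},
    {"grip": 0.3, "turn": [0, 0, 0], "linear": [0, 0, -1]},
    {"grip": 0.3, "turn": [0, 0, 0], "linear": [0, 0, -1]}
  ]
}}

```text
time: 17.55
tool_pos: [0.5527, 0.1925, 0.1354]
tool_rot: [-3.142, -0.0, 0.899]
contact_force: [0.3, -0.3, -1.4]
opening: 0.0427
```

Emit:
{"op": "apply_moves", "data": {
  "increments": [
    {"grip": 0.3, "turn": [0, 0, 0], "linear": [0, 0, -1]},
    {"grip": 0.3, "turn": [0, 0, 0], "linear": [0, 0, -2]},
    {"grip": 0.3, "turn": [0, 0, 0], "linear": [0, 0, -2]}
  ]
}}

```text
time: 17.85
tool_pos: [0.5527, 0.1925, 0.1334]
tool_rot: [-3.142, -0.0, 0.899]
contact_force: [1.6, 0.1, -0.4]
opening: 0.0427
```

Emit:
{"op": "apply_moves", "data": {
  "increments": [
    {"grip": 0.3, "turn": [0, 0, 0], "linear": [0, 0, -1]},
    {"grip": 0.3, "turn": [0, 0, 0], "linear": [0, 0, -2]},
    {"grip": 0.3, "turn": [0, 0, 0], "linear": [0, 0, -2]}
  ]
}}

```text
time: 18.15
tool_pos: [0.553, 0.1925, 0.1326]
tool_rot: [3.141, -0.001, 0.899]
contact_force: [-1.2, -0.4, 6.8]
opening: 0.0424
```

Contact at z≈0.1327, about 10.5 mm above home. Turning clockwise with a light press.

Emit:
{"op": "apply_moves", "data": {
  "increments": [
    {"grip": 0.3, "turn": [0, 0, -1.3], "linear": [0, 0, -0.3]},
    {"grip": 0.3, "turn": [0, 0, -2.6], "linear": [0, 0, -0.7]},
    {"grip": 0.3, "turn": [0, 0, -3.9], "linear": [0, 0, -1.2]},
    {"grip": 0.3, "turn": [0, 0, -5.2], "linear": [0, 0, -1.7]},
    {"grip": 0.3, "turn": [0, 0, -6.5], "linear": [0, 0, -2.2]}
  ]
}}

```text
time: 18.65
tool_pos: [0.5534, 0.1922, 0.1303]
tool_rot: [3.141, -0.002, 0.213]
contact_force: [-0.9, -1.6, 3.6]
opening: 0.0424
```

It's descending 2.3 mm with low force. Continuing.

Emit:
{"op": "apply_moves", "data": {
  "increments": [
    {"grip": 0.3, "turn": [0, 0, -1.3], "linear": [0, 0, -0.7]},
    {"grip": 0.3, "turn": [0, 0, -2.6], "linear": [0, 0, -1.4]},
    {"grip": 0.3, "turn": [0, 0, -3.9], "linear": [0, 0, -2.1]},
    {"grip": 0.3, "turn": [0, 0, -5.2], "linear": [0, 0, -2.8]},
    {"grip": 0.3, "turn": [0, 0, -6.5], "linear": [0, 0, -3.5]}
  ]
}}

```text
time: 19.15
tool_pos: [0.5532, 0.1925, 0.1267]
tool_rot: [-3.141, -0.002, -0.468]
contact_force: [-0.7, -1.0, 5.0]
opening: 0.0422
```

It follows the thread exactly (3.6 mm over 39°), so this is the fitting nut.

Emit:
{"op": "apply_moves", "data": {
  "increments": [
    {"grip": 0.3, "turn": [0, 0, -1.3], "linear": [0, 0, -0.7]},
    {"grip": 0.3, "turn": [0, 0, -2.6], "linear": [0, 0, -1.4]},
    {"grip": 0.3, "turn": [0, 0, -3.9], "linear": [0, 0, -2.1]},
    {"grip": 0.3, "turn": [0, 0, -5.2], "linear": [0, 0, -2.8]},
    {"grip": 0.3, "turn": [0, 0, -6.5], "linear": [0, 0, -3.5]}
  ]
}}

```text
time: 19.65
tool_pos: [0.553, 0.192, 0.1231]
tool_rot: [-3.141, -0.001, -1.148]
contact_force: [-2.0, -1.9, 5.3]
opening: 0.0424
```

Emit:
{"op": "apply_moves", "data": {
  "increments": [
    {"grip": 0.3, "turn": [0, 0, -0.8], "linear": [0, 0, -0.4]},
    {"grip": 0.3, "turn": [0, 0, -1.6], "linear": [0, 0, -0.8]},
    {"grip": 0.3, "turn": [0, 0, -2.4], "linear": [0, 0, -1.2]},
    {"grip": 0.3, "turn": [0, 0, -2.4], "linear": [0, 0, -1.2]}
  ]
}}

```text
time: 20.05
tool_pos: [0.5529, 0.1921, 0.1221]
tool_rot: [-3.141, -0.001, -1.397]
contact_force: [-3.0, -1.7, 7.0]
opening: 0.0422
```

```bash
python3 -c "
from cell import *
o=observe();print(o['torque'],o['contact_force'],o['tool_pos'],o['tool_rot'],o['qpos'])"
```

```text
[-0.41541569  0.59985603 -0.08464908] [-2.95333685 -1.65485256  6.97397367] [0.55285794 0.19207185 0.12207402] [-3.14101483e+00 -9.57054904e-04 -1.39675595e+00] [ 2.03993906e-01  5.48012651e-01  1.49734200e+00 -1.09523495e-03
  1.09568934e+00  1.60125031e+00]
```

Emit:
{"op": "apply_moves", "data": {
  "increments": [
    {"grip": 0.3, "turn": [0, 0, -0.8], "linear": [0, 0, -0.3]},
    {"grip": 0.3, "turn": [0, 0, -1.6], "linear": [0, 0, -0.5]},
    {"grip": 0.3, "turn": [0, 0, -2.4], "linear": [0, 0, -0.7]},
    {"grip": 0.3, "turn": [0, 0, -2.4], "linear": [0, 0, -0.7]}
  ]
}}

```text
time: 20.45
tool_pos: [0.5525, 0.1926, 0.122]
tool_rot: [-3.141, -0.0, -1.648]
contact_force: [-4.4, -1.2, 11.4]
opening: 0.0425
```

```bash
python3 -c "
from cell import *
o=observe();print(o['torque'],o['contact_force'],o['tool_pos'],o['tool_rot'],o['qpos'][5])"
```

```text
[-0.23535267  1.02039381 -0.14465451] [-4.42348268 -1.15822879 11.37467214] [0.5524637  0.19257797 0.12201726] [-3.14121490e+00 -1.46389357e-04 -1.64781604e+00] 1.8525290176952462
```

It stopped at z=0.122, the predicted home height, with the force rising. Releasing, retreating and checking.

Emit:
{"op": "apply_moves", "data": {
  "increments": [
    {"grip": 0.5, "turn": [0, 0, 0], "linear": [0, 0, 1]},
    {"grip": 0.7, "turn": [0, 0, 0], "linear": [0, 0, 1]},
    {"grip": 0.75, "turn": [0, 0, 0], "linear": [0, 0, 1]},
    {"grip": 0.75, "turn": [0, 0, 0], "linear": [0, 0, 10]},
    {"grip": 0.75, "turn": [0, 0, 0], "linear": [0, 0, 50]},
    {"grip": 0.75, "turn": [0, 0, 0], "linear": [0, 0, 100]},
    {"grip": 0.75, "turn": [0, 0, 0], "linear": [0, 0, 120]},
    {"grip": 0.75, "turn": [0, 0, 0], "linear": [0, 0, 120]}
  ]
}}

```text
time: 21.25
tool_pos: [0.5545, 0.1929, 0.2449]
tool_rot: [-3.134, 0.002, -1.645]
contact_force: [0.5, 0.2, 0.1]
opening: 0.0686
```

```bash
python3 look.py w12;python3 - <<'E'
from ik import *
p=np.load('w12p.npy')
c=np.array([.552,.1927,0])
for n in('wrist','side','scene'):
    im=read_camera(n)[:,:,::-1] if n!='wrist' else cv2.imread('pics/w12.png')
    if n!='wrist':cv2.imwrite(f'pics/{n}12.png',im)
    t=proj(n,c+[0,0,.149],p);b=proj(n,c+[0,0,.115],p)
    x0,y0=int(t[0])-50,int(t[1])-35
    crop(im,x0,y0,100,85,7,f'pics/{n}12c.png')
    print(n,((t-[x0,y0]+.5)*7).round(),((b-[x0,y0]+.5)*7).round())
E
```

```text
21.25 [0.5545 0.1929 0.2449] [-3.1337e+00  1.9000e-03 -1.6455e+00] [0.5 0.2 0.1] [ 0.204  0.44   1.322 -0.     1.371  1.85 ] 0.0686
wrist [357. 253.] [357. 178.]
side [360. 254.] [365. 316.]
scene [358. 255.] [350. 302.]
```

View pics/wrist12c.png

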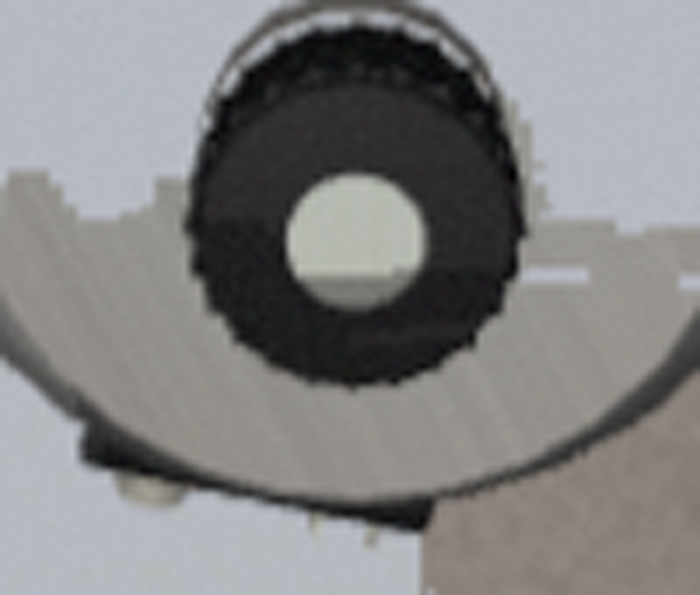

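View pics/side12c.png

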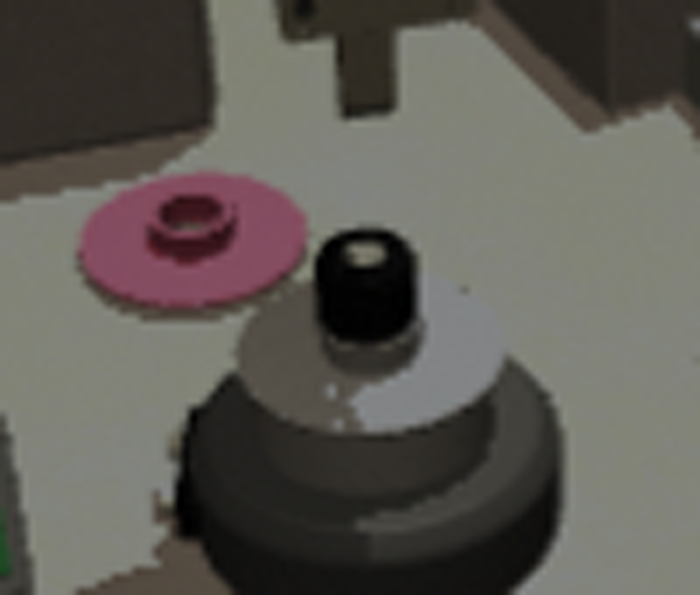

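View pics/scene12c.png

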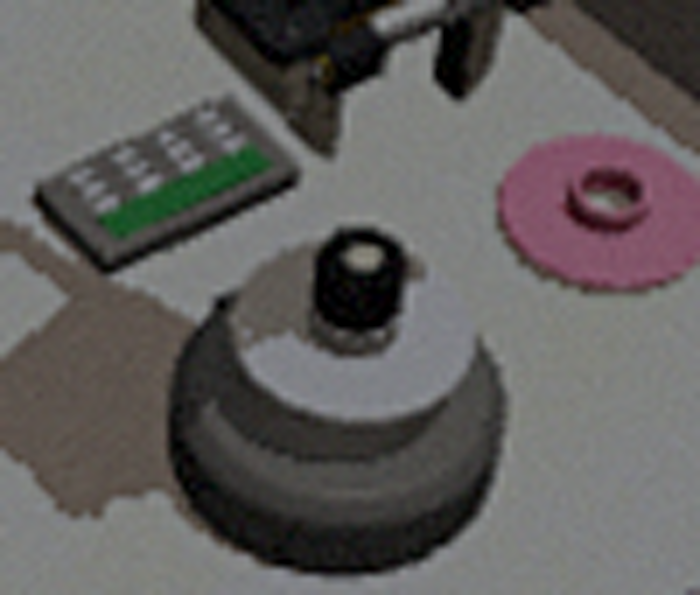

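The cover is flat, and the nut sits on the hub; side and scene both place its top where "home" predicts, to about 1 px. I'll make one gentle re-grip and tighten to confirm that it can't descend further.

Emit:
{"op": "apply_moves", "data": {
  "increments": [
    {"grip": 0.75, "turn": [0, 0, 0], "linear": [0, 0, 0]},
    {"grip": 0.75, "turn": [0, 0, 0], "linear": [0, 0, -40]},
    {"grip": 0.75, "turn": [0, 0, 0], "linear": [0, 0, -80]},
    {"grip": 0.75, "turn": [0, 0, 0], "linear": [0, 0, -105]},
    {"grip": 0.75, "turn": [0, 0, 0], "linear": [0, 0, -118]},
    {"grip": 0.75, "turn": [0, 0, 0], "linear": [0, 0, -118]},
    {"grip": 0.75, "turn": [0, 0, 0], "linear": [0, 0, -118]}
  ]
}}

```text
time: 22.1
tool_pos: [0.5533, 0.1926, 0.1231]
tool_rot: [-3.141, -0.0, -1.646]
contact_force: [-0.8, 0.4, 0.5]
opening: 0.0685
```

Emit:
{"op": "apply_moves", "data": {
  "increments": [
    {"grip": 0.3, "turn": [0, 0, 0], "linear": [0, 0, 0]},
    {"grip": 0.3, "turn": [0, 0, 0], "linear": [0, 0, 0]},
    {"grip": 0.3, "turn": [0, 0, 0], "linear": [0, 0, 0]},
    {"grip": 0.3, "turn": [0, 0, 0], "linear": [0, 0, 0]},
    {"grip": 0.3, "turn": [0, 0, 0], "linear": [0, 0, 0]}
  ],
  "grip_force": 20
}}

```text
time: 22.6
tool_pos: [0.553, 0.1925, 0.123]
tool_rot: [-3.141, -0.0, -1.646]
contact_force: [-0.6, -0.6, 3.2]
opening: 0.0425
```

Emit:
{"op": "apply_moves", "data": {
  "increments": [
    {"grip": 0.3, "turn": [0, 0, -0.7], "linear": [0, 0, -0.3]},
    {"grip": 0.3, "turn": [0, 0, -1.4], "linear": [0, 0, -0.6]},
    {"grip": 0.3, "turn": [0, 0, -2.1], "linear": [0, 0, -0.9]},
    {"grip": 0.3, "turn": [0, 0, -2.1], "linear": [0, 0, -0.9]}
  ],
  "grip_force": 20
}}

```text
time: 23.0
tool_pos: [0.553, 0.1921, 0.1229]
tool_rot: [-3.14, -0.001, -1.866]
contact_force: [-1.7, -2.5, 10.0]
opening: 0.0432
```

```bash
python3 -c "
from cell import *
o=observe();print(o['torque'],o['contact_force'],o['tool_pos'],o['tool_rot'],o['qpos'][5])"
```

```text
[-0.65899271  0.71197664  0.20107046] [-1.65425848 -2.46941472 10.00546415] [0.55299413 0.19208122 0.12291346] [-3.14000063e+00 -8.11493124e-04 -1.86636386e+00] 2.071355558300711
```

There was no descent and the force rose, so the nut is home. Releasing and retreating well up.

Emit:
{"op": "apply_moves", "data": {
  "increments": [
    {"grip": 0.5, "turn": [0, 0, 0], "linear": [0, 0, 0.9]},
    {"grip": 0.7, "turn": [0, 0, 0], "linear": [0, 0, 0.9]},
    {"grip": 0.75, "turn": [0, 0, 0], "linear": [0, 0, 0.9]},
    {"grip": 0.75, "turn": [0, 0, 0], "linear": [0, 0, 10]},
    {"grip": 0.75, "turn": [0, 0, 0], "linear": [0, 0, 50]},
    {"grip": 0.75, "turn": [0, 0, 0], "linear": [0, 0, 90]},
    {"grip": 0.75, "turn": [0, 0, 0], "linear": [-30, 0, 120]},
    {"grip": 0.75, "turn": [0, 0, 0], "linear": [-70, 0, 140]},
    {"grip": 0.75, "turn": [0, 0, 0], "linear": [-100, 0, 140]},
    {"grip": 0.75, "turn": [0, 0, 0], "linear": [-100, 0, 140]}
  ]
}}

```text
time: 24.0
tool_pos: [0.4499, 0.1928, 0.2633]
tool_rot: [-3.141, 0.0, -1.864]
contact_force: [0.2, -0.3, 0.1]
opening: 0.0691
```

Run:
```python
from h import *
for n in('side','scene'):
    im=read_camera(n)[:,:,::-1];cv2.imwrite(f'pics/{n}13.png',im)
    cv2.imwrite(f'pics/{n}13x.png',cv2.resize(im,None,fx=1.5,fy=1.5,interpolation=cv2.INTER_CUBIC))
print(observe()['time'],observe()['contact_force'])
```

```text
24.1 [ 0.45018857 -0.14792778 -0.0365281 ]
```

View pics/side13x.png

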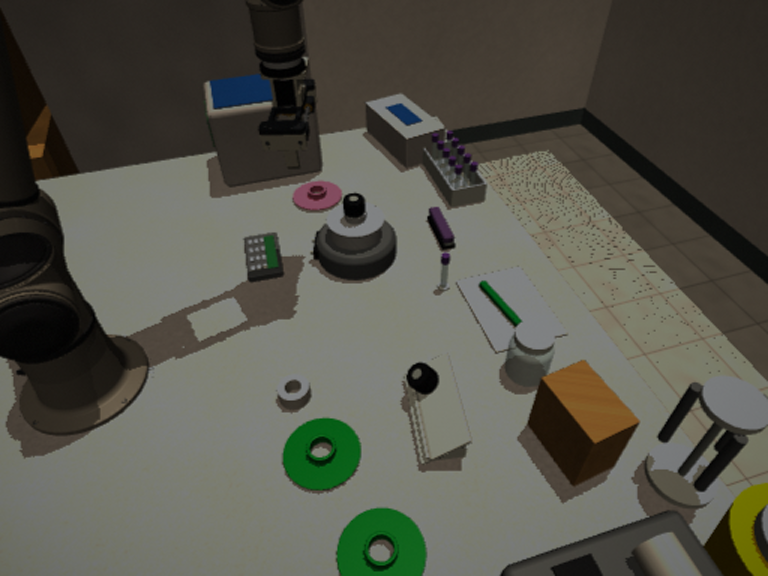

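View pics/scene13x.png

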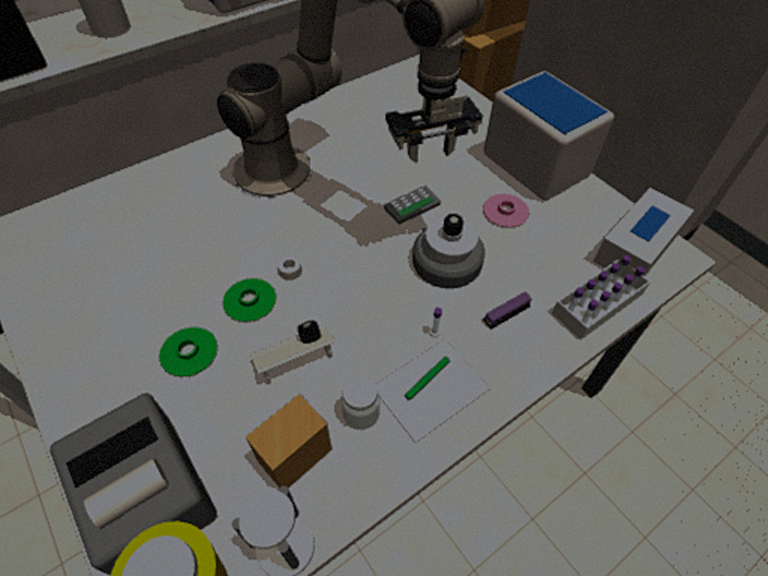

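The final views show the cover flat on the bowl, with the nut on its hub at scene (453,222). The other nut is still on the stand at scene (309,331), the bystanders haven't moved, and the arm is clear. Handing in.

```bash
python3 -c "
from cell import *
print(hand_in())"
```

```text
the job is handed in; nothing more can be done
None
```

The aluminium cover is seated on the centrifuge bowl and the fitting nut is screwed down onto its hub. I handed the job in at about 24 s.

- **Cover:** It met resistance at the predicted seat height, and the pictures show it lying flat with the spindle roughly centred in the hub.
- **Nut:** The first nut I tried, the right-hand one seen from the robot, turned out to be the fitting one. It stopped about 10.5 mm above home, then followed the thread down when turned clockwise. It stopped at the predicted home height (midpoint about 37 mm above the rim). I let go, gripped it again and turned it another 13° or so; it went no lower and the force rose, so it is home.
- **Other nut:** I did not try it; it stayed untouched on the stand.
- **Last checks:** In the final scene and side pictures the other things on the bench look undisturbed, and the arm was clear with no contact force.
- **One disagreement:** After I let go, the wrist picture showed the nut's top about 1.6 pixels off the predicted spot, roughly 1 mm if it is a sideways offset. The scene and side views agreed with it being home to within about 1 pixel.

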